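# Unlock the canteen knife locker with its key

### The job

Take the brass key out of its wooden stand, feel for the keyway of the knife locker and push the key fully home gently, never forcing it. Then turn it clockwise until the hidden bolt lets the sprung drawer pop out, and let go, leaving the key in the lock and everything else undisturbed.

Things in the scene. Friction and masses are not known exactly. Their poses are not given: they have to be found in the camera images.
- key_grip (a point): Centre of the flat bow (handle, up) of the brass key, 0.07 to 0.13 kg, upright in its stand. Axes: z up along the shank, x the way the bit (tooth) points, y across the bow's flat faces. Bow: 32 mm along x, 9 mm thick along y, 18 mm below to 18 mm above this point, rounded crown to 32 mm above. Shank: round, 8 mm diameter, its tip 60 mm below this point.
- key_collar (a point): Centre of the underside of the key's collar, a disc of 20 mm diameter, 5 mm thick; 30 mm below key_grip on the shank's axis; same axes.
- key_bit (a point): Key's bit (tooth), on the shank's axis half-way up the bit, 45 mm below key_grip; same axes. The bit is 10 mm high (5 mm above to 5 mm below), 5 mm thick along y and reaches 18 mm from the axis to +x. Below it stands a 10 mm bare round pilot whose last 4 mm taper to 3.6 mm diameter.
- stand: Heavy fixed wooden block 60 x 60 x 40 mm, origin at the centre of its underside. The key hangs by its collar on the block's top, its shank and bit loosely in a slot 36 mm deep (26 x 10 mm); lift it straight up by 35 mm to clear.
- keyhole (a point): Centre of the keyhole on the locker's top, level with the top of a round steel escutcheon (64 mm across, 6 mm proud). Axes are the locker's: x to its back, y to its left, z up. The plate is 8 mm thick; hole 9.6 mm square with a slot 6.6 mm wide reaching 20.5 mm to one side for the bit. The slot's direction is not measured: 0.2 to 1.45 rad anticlockwise (from above) from this x axis.
- lock_inside (a point): Point 14 mm below keyhole. The bit enters only within about 0.08 rad of the slot; else the pilot goes in and the bit rests on the plate (collar 20 mm above it). In line, it goes down till the collar lands on the plate; only then is the bit under the plate and free to turn, clockwise seen from above (about 0.1 N m). More than 45 N of key on lock is forcing it.
- drawer (a joint): Opening of the locker's drawer in m: 0 shut, 0.035 out to its stop. Once the key has turned about 0.6 to 0.9 rad clockwise from the slot the bolt lets go and a spring of about 8 N pushes the drawer out to the locker's front (-x), where it stays. The key meets a dead stop at about 1.2 rad.
- box: Grey steel knife locker, 240 deep (x) x 260 wide (y) x 100 mm high, heavy and fixed, origin at the centre of its underside; the steel drawer front with a bar handle is on its -x side. The keyhole is on the top, 45 mm in front of its middle.
- cup: Steel cup, 70 mm across, 75 mm high, origin under its centre; to be left alone.
- radish: Half a white radish standing on its cut face on a chopping board (18 mm thick), 80 mm across, 96 mm high, origin under its centre; to be left alone.
- basket: Red plastic basket 130 x 170 x 70 mm, origin under its centre; to be left alone.
Things that resemble listed ones, but are neither listed nor needed, are in the scene too. Of the things that look like the part that bears key_grip, the smallest one is meant.

How it is judged:
By the outcome, as a careful person would: the job done as asked, in the order asked, and still so for the second after the job is handed in, with the robot touching nothing.
It also fails if it takes over 61 s, if anything falls off the work surface, if the arm or the gripper's body presses on something with over 40 N, if the wrist force passes 120 N, or if a joint passes its speed limit or range.

### The arm

A 6-joint arm with a two-finger parallel gripper is mounted at the origin on the work surface. World frame = base frame: x ahead of the robot, y to its left, z up, the work surface at z = 0. Lengths are in mm, angles in rad, forces in N, time in s.
With the tool pointing down it reaches from about 300 to 875 mm from the base axis. Payload 4.2 kg.
Tool frame: the origin (TCP) lies on the centre line of the jaws, within the pads' length; the fingertips stand nose_length ahead of it and the grasp point (between the pads) lies 3 mm ahead of it (nose_length is the distance from the TCP to the fingertips, in mm); x points along the fingers, z is the direction in which the jaws open and shut, and the axes are right-handed (so a half turn about x gives the same grasp; the last joint's range is limited). The gripper opens to 85 mm and grips with 20 to 120 N. Pads are 22 mm wide; open, the fingers measure 114 mm over their backs; the gripper's body (76 mm by 85 mm) begins 54 mm behind the grasp point. The pads swing forward as they close: fully open they stand 13 mm farther back than shut.
Start: joints at [1.326, 0.32, 1.565, -0, 1.257, -0.02], TCP at [128.174, 560.545, 253.338] pointing down, gripper open.
Joint ranges: [-3.11, 3.11], [-0.84, 2.01], [0.21, 2.61], [-1.34, 4.49], [0.05, 2.63], [-2.56, 2.56]. Speed limits (rad/s): [2.57, 2.57, 3.14, 3.14, 3.14, 3.14].

### API

Orientations are given as a unit quaternion [x, y, z, w].
In Python, from station import * gives the robot as it stands.
- The arm moves only by the tool play_rows, never from a script. Its argument "rows" is a list of rows, each an object of numbers: "grip": the opening, from 0 (shut) to 1 (fully open); "dx", "dy", "dz": the shift along the tool's x, y, z in m; "yaw": the turn about the tool's x in degrees. In form: [{"grip": .., "dx": .., "dy": .., "dz": .., "yaw": ..}, ...]. A call has 1 to 5 rows; each row shifts and turns the commanded pose from where the row before left it, along the tool's axes as they then stand; what a row does not reach is not made up. A row lasts 1/8 s, in which the tool goes at most 62.5 mm and 10.7 degrees, less where a joint would pass 70% of its speed; a pose out of reach is approached as far as the arm can. A call with a gripper value outside its range is refused whole. The fingers move at their own pace and stop on an object; "grip_force" is the grip in N (left out, the last holds). Time passes only in rows, so rows that do not move let the fingers close. It gives the time, the measured TCP pose, the force and the opening at its end, in the units of the state.
- state(): the state, without advancing time (a new reading comes with each control period).
- capture(name): name is "scene" or "top"; returns a dict with "frame" (480x640x3 uint8, red, green, blue), "vertical_fov" (degrees; the focal length in pixels is half the picture's height over the tangent of half this angle, whatever the lens; pixels are square), "cx", "cy" (the principal point, pixels), "D" ([k1, k2, p1, p2, k3] as OpenCV has them; the pictures are not rectified), "T" (4x4, takes a point from camera to world coordinates). Camera axes: x right, y up, looking along -z (the intrinsics and any distortion apply to the point x, -y, -z); pixel columns grow to the right and rows downward; lengths in mm; the calibration is good to about 2 mm. A picture is of the moment at which its call begins. There is no depth.
- finish_job(): hands the job in, once; it reports no verdict.
Trained networks look in the newest picture that a camera, given by its name, has taken for a name from the list of things; names that differ only in an ending like _2 or _b are one class to them, and where a whole thing is asked for, a point or a joint stands for the part that bears it (a point fixed in the world has none). Each returns a list of dicts, best first, with "confidence" (0 to 1); they miss things now and then, are a little off and sometimes report something else, mostly with a low value. They report only what shows in the picture. A call takes as long as a camera call. They do not tell look-alikes from the thing itself.
- outline_of(camera, thing): "region" (480x640 bool, what is visible of it) and "box" ([left, top, right, bottom] in pixels, round what is visible of it).
The state is a dict: "time_s": time; "q": joint angles; "qd": joint speeds; "joint_efforts": joint torques, N m; "tcp_pos": TCP position; "ee_rot": TCP orientation; "wrist_force": force on the tool from outside, world axes, zero at the start; "torque": the same for the moment, N m; "grip_width": opening from 0.0 (shut) to 1.0 (fully open).
Only numpy, scipy, OpenCV 4.12 (cv2) and the standard library are available. Lean on these libraries where they do the work, as an engineer would, in place of code of your own. Each camera call takes 0.05 s, during which the arm holds its last target.

## Working session

There is one attempt and no reset: what is moved stays moved. The work goes in short steps, Python scripts to look and compute and a tool call to move; the robot and the scene stay as the last step left them, time stands still between calls to the robot, and variables do not carry over. Pictures are saved under pics/ and viewed, and the job is handed in when it is done.

Besides the shell and the picture viewer there is one more tool, called after ">>>" as name(argument=value, ...) on one line, values as JSON. play_rows: Moves the arm, as the interface text tells. Its arguments: {"type":"object","properties":{"rows":{"type":"array"},"grip_force":{"type":"number"}},"required":["rows"]}

```bash
ls; mkdir -p pics
python3 - <<'E'
from station import *
import cv2, numpy as np
print(state())
for n in ("scene","top"):
    c=capture(n); cv2.imwrite(f"pics/{n}0.png",c["frame"][:,:,::-1]); 
    print(n,c["vertical_fov"],c["cx"],c["cy"],c["D"],np.round(c["T"],3).tolist())
    for t in ("key_grip","stand","box","cup","radish","basket","keyhole"):
        try:
            for o in outline_of(n,t): print(t,round(o["confidence"],2),o["box"])
        except Exception as e: print(t,e)
E
```

```text
pics
{'time_s': 0.0, 'q': array([ 1.32600036e+00,  3.20315715e-01,  1.56569003e+00,  1.62128781e-05,
        1.25739977e+00, -2.00160341e-02]), 'qd': array([ 0.00055437, -0.00068158,  0.00098403, -0.00198226,  0.00162728,
        0.00024186]), 'joint_efforts': array([ 3.20668260e-04, -4.15506470e+01, -2.34163964e+01, -1.03745247e-04,
        8.21127207e-03, -1.93740823e-05]), 'tcp_pos': array([128.05957276, 560.10554984, 252.46427544]), 'ee_rot': array([-0.44115221,  0.55343547,  0.44038204,  0.55241068]), 'wrist_force': array([-0.46511917, -0.45023027, -0.22556964]), 'torque': array([0.05633154, 0.00554053, 0.0048377 ]), 'grip_width': 1.000813780781581}
scene 43.56870548385249 319.2284961807587 246.46584356046748 [-0.18658005  0.          0.          0.          0.        ] [[-0.575, -0.567, 0.59, 1289.018], [0.818, -0.393, 0.419, 547.655], [-0.006, 0.723, 0.69, 1012.107], [0.0, 0.0, 0.0, 1.0]]
key_grip 0.9 [193.9, 186.1, 211.7, 220.4]
key_grip 0.83 [246.1, 186.9, 290.7, 199.9]
key_grip 0.64 [232.1, 192.9, 244.2, 209.9]
stand 0.6 [223.4, 204.7, 251.5, 232.1]
box 0.89 [271.3, 242.5, 450.3, 397.4]
cup 0.86 [468.5, 285.4, 499.0, 329.4]
radish 0.71 [469.8, 351.2, 511.5, 401.6]
basket 0.55 [135.6, 218.8, 221.6, 306.4]
keyhole 0.87 [273.0, 239.9, 445.6, 400.4]
top 53.21655754664961 324.30796522348766 238.7031826250139 [-0.00639639  0.          0.          0.          0.        ] [[-0.001, 0.986, -0.166, 356.855], [-1.0, 0.002, 0.017, 14.444], [0.017, 0.166, 0.986, 1116.256], [0.0, 0.0, 0.0, 1.0]]
key_grip 0.86 [479.0, 250.5, 526.3, 286.3]
key_grip 0.77 [434.8, 305.9, 480.7, 338.1]
key_grip 0.63 [443.8, 262.3, 457.1, 273.1]
stand 0.71 [433.9, 254.9, 466.3, 284.6]
stand 0.24 [445.4, 257.8, 459.8, 276.7]
box 0.7 [186.0, 148.3, 323.1, 281.8]
cup 0.73 [144.2, 275.1, 184.5, 308.4]
radish 0.86 [104.4, 201.1, 151.6, 239.8]
basket 0.8 [402.7, 136.3, 494.1, 215.9]
```

View pics/scene0.png

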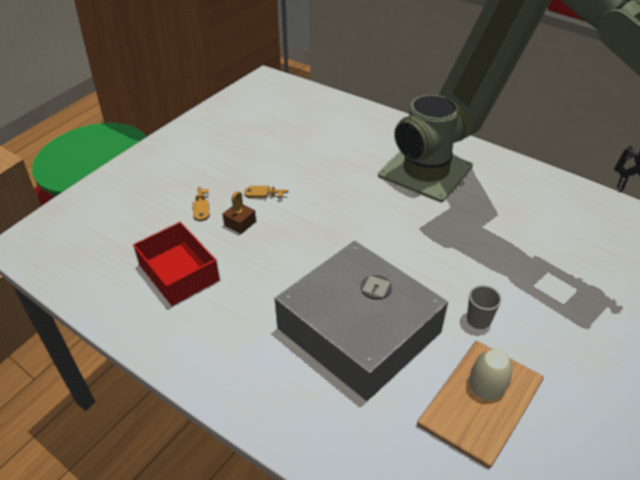

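View pics/top0.png

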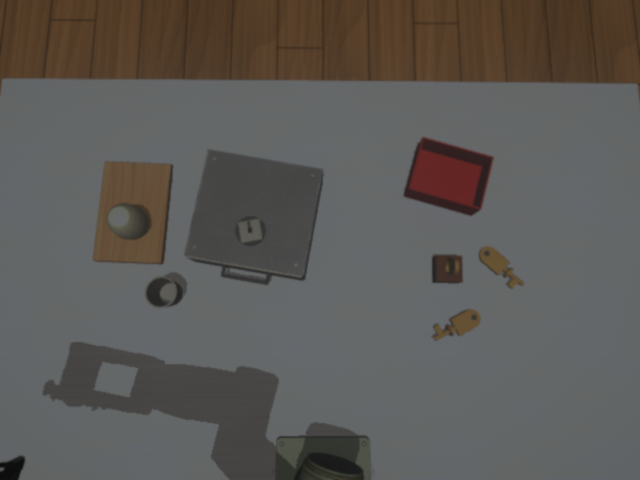

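Run:
```python
import cv2
a=cv2.imread("pics/top0.png"); b=cv2.imread("pics/scene0.png")
cv2.imwrite("pics/topkey.png",cv2.resize(a[240:345,420:535],None,fx=6,fy=5.7,interpolation=cv2.INTER_CUBIC))
cv2.imwrite("pics/toplock.png",cv2.resize(a[140:290,180:330],None,fx=4,fy=4,interpolation=cv2.INTER_CUBIC))
cv2.imwrite("pics/scenekey.png",cv2.resize(b[170:240,180:300],None,fx=6.5,fy=6.5,interpolation=cv2.INTER_CUBIC))
cv2.imwrite("pics/scenelock.png",cv2.resize(b[235:405,265:455],None,fx=3.5,fy=3.5,interpolation=cv2.INTER_CUBIC))
```

```text
(no output)
```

View pics/topkey.png

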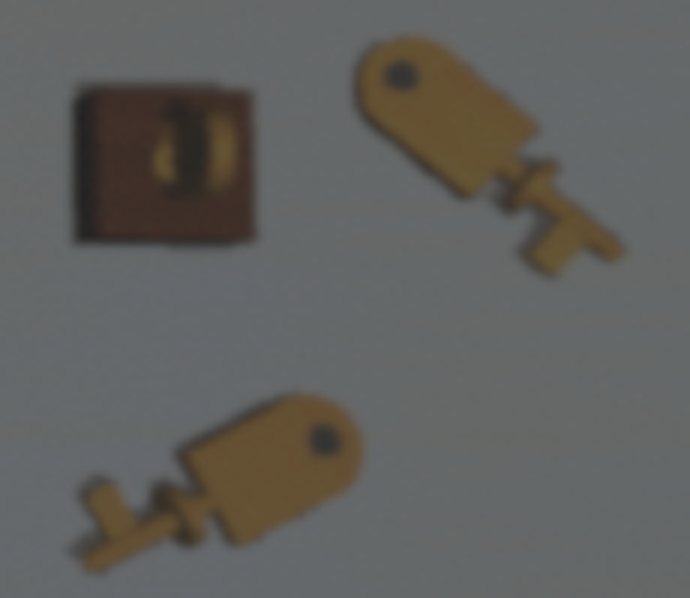

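View pics/toplock.png

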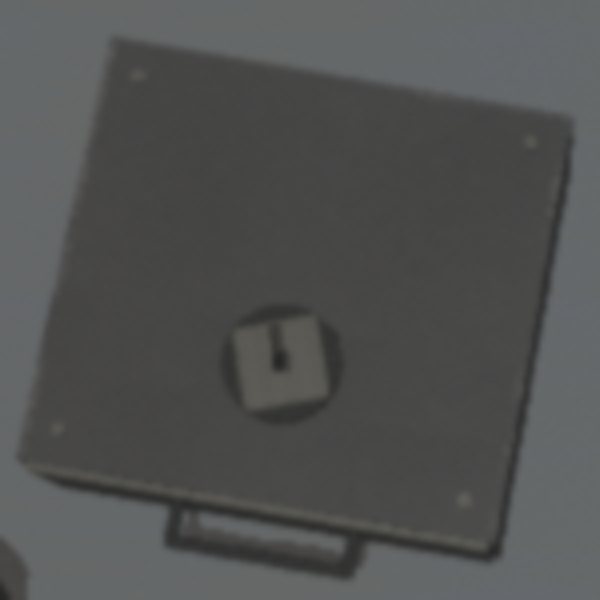

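View pics/scenekey.png

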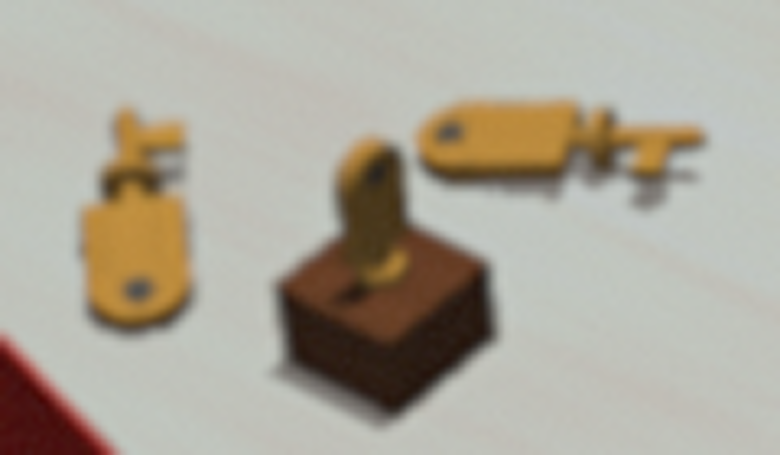

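View pics/scenelock.png

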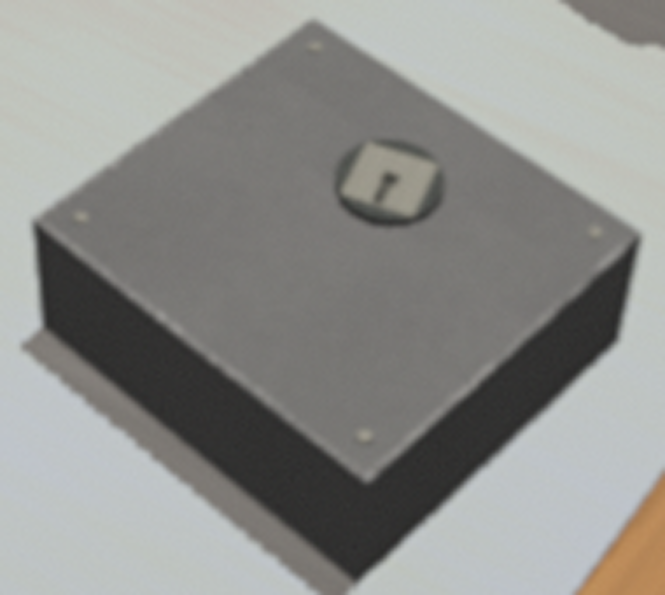

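The candidate keys are the upright one in its stand, top (450,268) / scene (238,201); a larger one lying at top (502,268) / scene (202,205); and another larger one lying at top (457,322) / scene (268,193). The upright one is smallest and sits in the stand, so I choose it. The stand's slot opens towards +x. The keyhole is at about top (250,230), and its slot points up and slightly left in that picture.

```bash
cat > h.py <<'E'
import numpy as np, cv2
from scipy.optimize import least_squares
def K(c):
    f=240/np.tan(np.radians(c["vertical_fov"]/2)); return np.array([[f,0,c["cx"]],[0,f,c["cy"]],[0,0,1.]])
F=np.diag([1,-1,-1.])
def proj(c,P):
    T=np.asarray(c["T"]);R=F@T[:3,:3].T; t=-R@T[:3,3]
    return cv2.projectPoints(np.asarray(P,float).reshape(-1,1,3),cv2.Rodrigues(R)[0],t,K(c),np.asarray(c["D"],float))[0].reshape(-1,2)
def unproj(c,uv,z):
    n=cv2.undistortPoints(np.asarray(uv,float).reshape(-1,1,2),K(c),np.asarray(c["D"],float)).reshape(-1,2)
    d=np.c_[n,np.ones(len(n))]@(np.asarray(c["T"])[:3,:3]@F).T; o=np.asarray(c["T"])[:3,3]
    return o+d*((z-o[2])/d[:,2])[:,None]
def tri(cs,uvs):
    return least_squares(lambda P:np.concatenate([proj(c,P)[0]-u for c,u in zip(cs,uvs)]),[450,0,80]).x
E
python3 - <<'E'
from station import *
from h import *
import pickle
cs={n:capture(n) for n in ("scene","top")}
pickle.dump(cs,open("c0.pkl","wb"))
np.set_printoptions(precision=1,suppress=True)
t=unproj(cs["top"],[(208.25,149.5),(323.25,170),(303.75,276.25),(184.5,255.5)],100)
s=unproj(cs["scene"],[(369.9,372.1),(275.3,298.4),(355,240.7),(447,302.7)],100)
for p in (t,s):
    print(p[:,:2].tolist(), p.mean(0), [np.linalg.norm(p[i]-p[i-1]) for i in range(4)], [np.degrees(np.arctan2(*(p[a]-p[b])[1::-1])) for a,b in((0,3),(1,2))])
# box fit both
C=np.array([[120,130],[120,-130],[-120,-130],[-120,130]])
def res(v):
    R=np.array([[np.cos(v[2]),-np.sin(v[2])],[np.sin(v[2]),np.cos(v[2])]])
    P=np.c_[C@R.T+v[:2],np.full(4,100)]
    return np.concatenate([(proj(cs["top"],P)-[(208.25,149.5),(323.25,170),(303.75,276.25),(184.5,255.5)]).ravel(),(proj(cs["scene"],P)-[(369.9,372.1),(275.3,298.4),(355,240.7),(447,302.7)]).ravel()])
r=least_squares(res,[480,150,0]); v=r.x; print("box",v,r.fun)
print("hole pred",v[0]-45*np.cos(v[2]),v[1]-45*np.sin(v[2]),"yaw",round(v[2],3))
# crops
def up(n,x,y,w,h,f,name):
    im=cs[n]["frame"][y:y+h,x:x+w,::-1]; im=cv2.convertScaleAbs(im,alpha=1.5 if n=="top" else 1); cv2.imwrite(name,cv2.resize(im,None,fx=f,fy=f,interpolation=cv2.INTER_LANCZOS4))
up("top",230,210,40,40,14,"pics/th.png"); up("scene",355,265,45,40,14,"pics/sh.png")
up("top",428,245,44,44,13,"pics/tk.png"); up("scene",215,185,45,52,11,"pics/sk.png")
E
```

```text
[[727.2587926074696, 254.07359536955113], [681.2588381504577, -0.4071758436690214], [446.79369808513763, 41.026503465474974], [490.7492620278639, 295.1140306632232]] [586.5 147.5 100. ] [np.float64(240.0439030345897), np.float64(258.6048312141953), np.float64(238.09798757432438), np.float64(257.86151919002873)] [np.float64(-9.844252981899167), np.float64(-10.021600841323025)]
[[728.2459856953839, 259.8126132950695], [685.2015332705837, 8.424772599467929], [449.5762147731242, 48.66445783017724], [497.63539719892276, 300.51337406767504]] [590.2 154.4 100. ] [np.float64(234.17471138906734), np.float64(255.04641015734381), np.float64(239.03665615234786), np.float64(256.39337281887447)] [np.float64(-10.009130224165762), np.float64(-9.691379051380308)]
box [587.6 150.6  -0.2] [-1.6 -0.5 -1.  -0.8 -1.1 -0.  -2.  -0.6 -1.  -0.5 -2.  -2.  -1.3 -1.6
  0.8 -2. ]
hole pred 543.2633430778878 158.37979898413172 yaw -0.175
```

View pics/th.png

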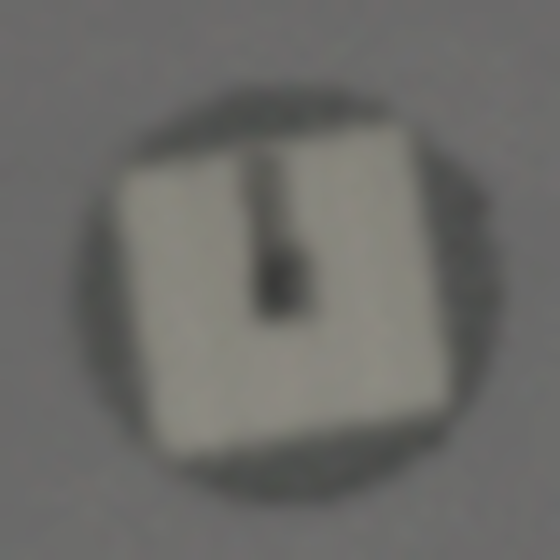

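View pics/sh.png

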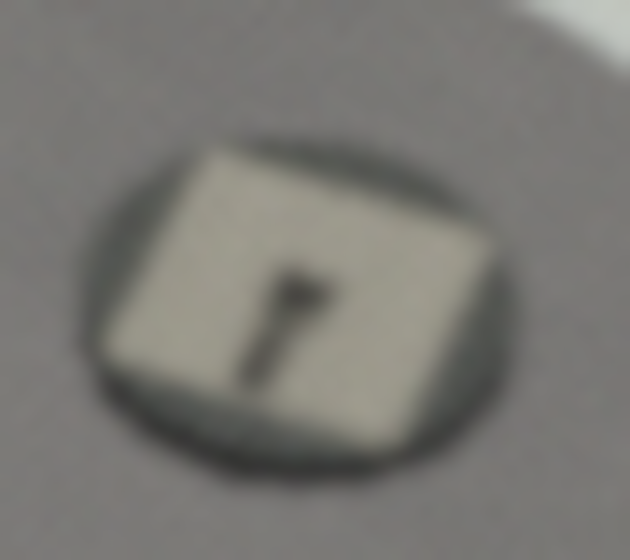

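View pics/tk.png

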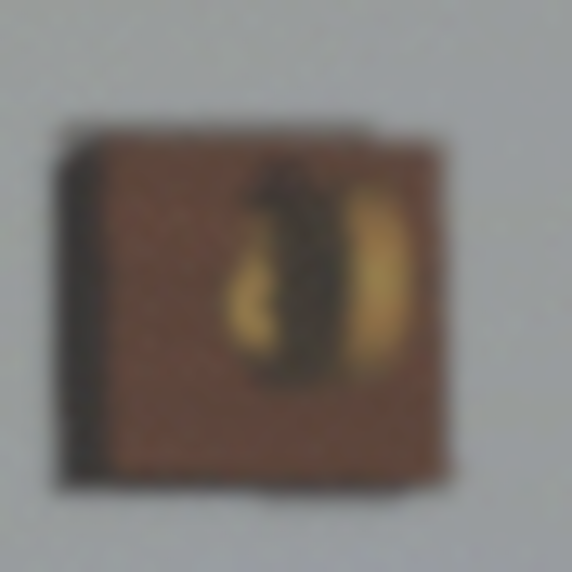

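View pics/sk.png

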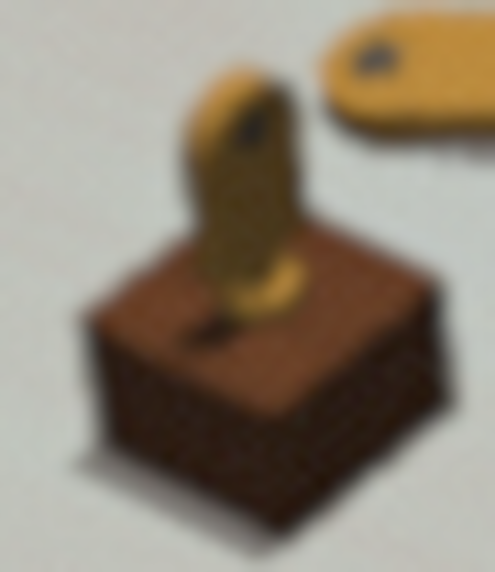

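```bash
cat > m.py <<'E'
from h import *
import pickle
from scipy.spatial.transform import Rotation as Ro
np.set_printoptions(precision=2,suppress=True)
cs=pickle.load(open("c0.pkl","rb"))
def pc(p,f,o): return (np.asarray(p,float)+.5)/f-.5+np.asarray(o)
sq_t=pc([(122,178),(403,122),(452,402),(170,458)],14,(230,210))
sq_s=pc([(400,443),(108,350),(213,150),(492,243)],14,(355,265))
E
python3 - <<'E'
from m import *
import station; print([n for n in dir(station) if not n.startswith('__')], getattr(station,'nose_length',None))
print(Ro.from_quat([-0.44115221,0.55343547,0.44038204,0.55241068]).as_matrix())
for n,sq,h in(("top",sq_t,pc([(282,290),(262,160)],14,(230,210))),("scene",sq_s,pc([(302,296),(252,380)],14,(355,265)))):
    p=unproj(cs[n],sq,106); print(n,"square c",p.mean(0),"side",[np.linalg.norm(p[i]-p[i-1]).round(1) for i in range(4)],"ang",[np.arctan2(*(p[a]-p[b])[1::-1]).round(3) for a,b in((0,3),(1,2))],[np.arctan2(*(p[a]-p[b])[1::-1]).round(3)-1.571 for a,b in((0,1),(3,2))])
    q=unproj(cs[n],h,106);print(" hole",q[0],"slot ang",np.arctan2(*(q[1]-q[0])[1::-1]))
# box corners w/ corrected centre
t=pc([(113,38),(573,120),(495,545),(18,462)],4,(180,140)); s=pc([(367,480),(36,222),(315,20),(637,237)],3.5,(265,235))
for n,u in(("top",t),("scene",s)):
    p=unproj(cs[n],u,100);print(n,p.mean(0))
# stand top corners
t=pc([(105,140),(445,145),(445,480),(105,480)],13,(428,245)); s=pc([(275,410),(85,315),(245,205),(440,285)],11,(215,185))
for n,u in(("top",t),("scene",s)):
    p=unproj(cs[n],u,40);print("stand",n,p[:,:2].tolist(),p.mean(0))
E
```

```text
['MotionError', 'capture', 'finish_job', 'nose_length', 'outline_of', 'state'] 22.0
[[-0.   -0.97  0.22]
 [-0.    0.22  0.97]
 [-1.    0.   -0.  ]]
top square c [544.74 156.41 106.  ] side [np.float64(44.3), np.float64(43.7), np.float64(44.4), np.float64(43.5)] ang [np.float64(0.194), np.float64(0.191)] [np.float64(0.20500000000000007), np.float64(0.20199999999999996)]
 hole [544.65 157.14 106.  ] slot ang 0.17444166088945504
scene square c [543.76 160.34 106.  ] side [np.float64(42.5), np.float64(45.1), np.float64(43.7), np.float64(44.5)] ang [np.float64(0.213), np.float64(0.196)] [np.float64(0.19199999999999995), np.float64(0.16500000000000004)]
 hole [544.01 160.28 106.  ] slot ang 0.14211655456418024
top [587.35 148.28 100.  ]
scene [589.83 153.25 100.  ]
stand top [[500.022515158156, -256.86986348067074], [499.2298018999161, -316.67572048907766], [440.60439231765537, -313.8510749953716], [440.58013118675484, -254.54648337044145]] [ 470.11 -285.49   40.  ]
stand scene [[498.6975524074551, -254.18560905461914], [498.44376772663054, -311.6976051419199], [447.7517948866056, -307.2062562173878], [444.2031605891963, -251.25892384311055]] [ 472.27 -281.09   40.  ]
```

```bash
cat > ov.py <<'E'
from m import *
def keylines(x,y,yaw,zg=70):
    R=Ro.from_euler('z',yaw).as_matrix(); L=[]
    a=np.linspace(0,np.pi,15)
    prof=[(16,-18)]+[(16*np.cos(t),18+14*np.sin(t)) for t in a]+[(-16,-18),(16,-18)]
    for s in(-4.5,4.5): L.append(np.array([(px,s,pz) for px,pz in prof]))
    b=np.linspace(0,2*np.pi,25)
    for z in(-30,-25): L.append(np.c_[10*np.cos(b),10*np.sin(b),np.full(25,z)])
    # slot
    L.append(np.array([(-5,-5,-30),(21,-5,-30),(21,5,-30),(-5,5,-30),(-5,-5,-30)]))
    return [l@R.T+[x,y,zg] for l in L]
def draw(n,o,w,h,f,lines,name):
    x,y=o; im=cs[n]["frame"][y:y+h,x:x+w,::-1]; im=cv2.convertScaleAbs(im,alpha=1.7 if n=="top" else 1)
    im=cv2.resize(im,None,fx=f,fy=f,interpolation=cv2.INTER_LANCZOS4)
    for i,l in enumerate(lines):
        p=((proj(cs[n],l)-o+.5)*f-.5); cv2.polylines(im,[np.round(p).astype(int)],False,[(255,0,0),(0,255,0),(255,0,255),(255,255,0),(255,255,255)][i],1)
    return im
E
python3 - <<'E'
from ov import *
for k,(dt,ds) in enumerate([((471,-284.5),(473,-280.5))]):
    A=draw("top",(432,248),38,38,10,keylines(*dt,0),"")
    B=draw("scene",(218,185),38,46,10,keylines(*ds,0),"")
    A=cv2.copyMakeBorder(A,0,80,0,0,0); cv2.imwrite("pics/ov0.png",np.hstack([A,B]))
E
```

```text
(no output)
```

View pics/ov0.png

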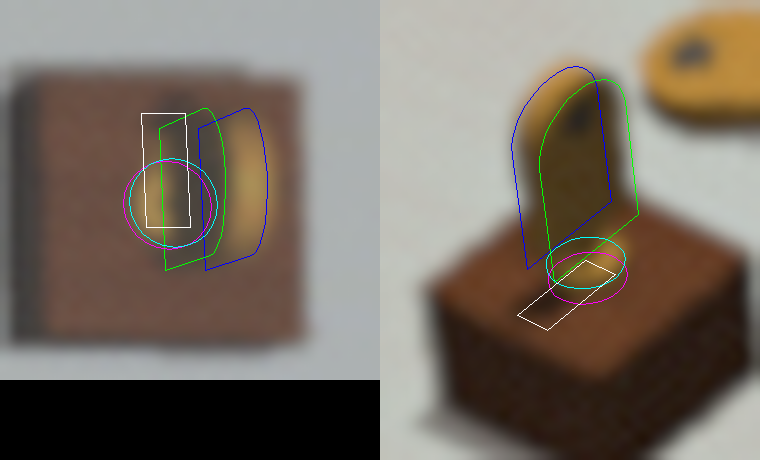

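Run:
```python
from ov import *
rows=[]
for yaw in(-.1,0,.1):
    dt,ds=(472.5,-288.3),(474.3,-283.8)
    A=draw("top",(432,248),38,38,8,keylines(*dt,yaw),"")
    B=draw("scene",(222,185),34,38,8,keylines(*ds,yaw),"")
    rows.append(np.vstack([A,cv2.copyMakeBorder(B,0,0,0,32,0)]))
cv2.imwrite("pics/ov1.png",cv2.resize(np.hstack(rows),(798,532)))
```

```text
(no output)
```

View pics/ov1.png

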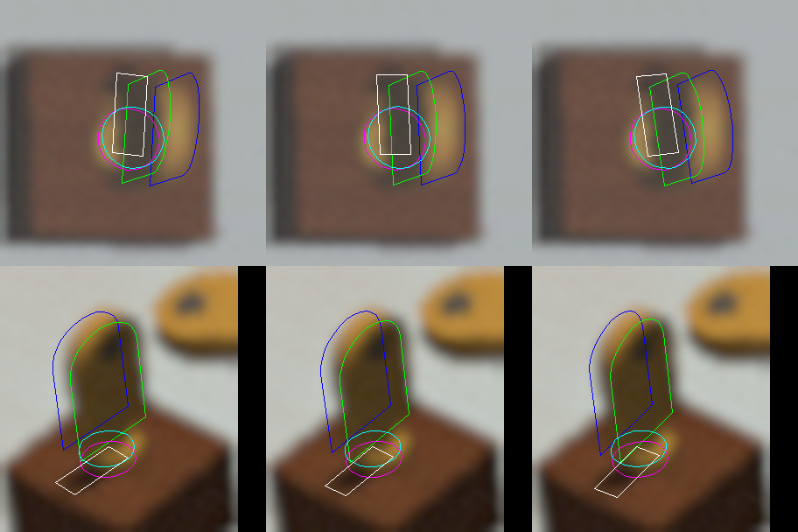

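```bash
cat > fit.py <<'E'
from ov import *
from scipy.optimize import minimize
S=8
def mask(n,x,y,yaw,o,w,h):
    L=keylines(x,y,yaw); m=np.zeros((h*S,w*S),np.uint8)
    for g in (np.vstack(L[:2]),np.vstack(L[2:4])):
        p=((proj(cs[n],g)-o+.5)*S).astype(np.float32); cv2.fillPoly(m,[np.round(cv2.convexHull(p)).astype(int).reshape(-1,1,2)],255)
    return cv2.resize(m,(w,h),interpolation=cv2.INTER_AREA)/255.
E
python3 - <<'E'
from fit import *
from station import *
for n,box,o,w,h in(("top",(443.8,262.3),(430,246),40,40),("scene",(232.1,192.9),(218,183),40,46)):
    capture(n)
    r=[d for d in outline_of(n,"key_grip") if np.hypot(*(np.array(d["box"][:2])-box))<12]
    print(n,len(r),[d["confidence"] for d in r])
    m=r[0]["region"][o[1]:o[1]+h,o[0]:o[0]+w].astype(float); print(m.sum()); np.save(f"reg_{n}.npy",r[0]["region"])
    best=[]
    for yaw in np.arange(-.3,.31,.1):
        f=lambda v: np.abs(mask(n,v[0],v[1],yaw,o,w,h)-m).sum()
        b=min((minimize(f,[x,y],method="Nelder-Mead",options=dict(initial_simplex=[[x,y],[x+3,y],[x,y+3]])) for x in(468,474) for y in(-287,-281)),key=lambda b:b.fun)
        print(round(yaw,2),b.x,round(b.fun,1))
    im=cs[n]["frame"][o[1]:o[1]+h,o[0]:o[0]+w,::-1]; im=cv2.convertScaleAbs(im,alpha=1.7 if n=="top" else 1); im=cv2.resize(im,None,fx=8,fy=8,interpolation=cv2.INTER_NEAREST)
    cnt,_=cv2.findContours(cv2.resize(m.astype(np.uint8),None,fx=8,fy=8,interpolation=cv2.INTER_NEAREST),0,1); cv2.drawContours(im,cnt,-1,(0,255,0),1); cv2.imwrite(f"pics/reg_{n}.png",im)
E
```

```text
top 1 [0.73]
185.0
-0.3 [ 470.98 -287.  ] 39.7
-0.2 [ 470.86 -287.25] 31.9
-0.1 [ 470.83 -287.02] 24.7
0.0 [ 470.83 -287.04] 19.5
0.1 [ 471.01 -286.67] 17.6
0.2 [ 470.92 -286.45] 18.8
0.3 [ 470.7  -286.66] 22.1
scene 1 [0.49]
213.0
-0.3 [ 469.07 -282.99] 45.7
-0.2 [ 469.28 -283.01] 40.4
-0.1 [ 469.54 -283.22] 33.8
0.0 [ 469.93 -283.65] 26.7
0.1 [ 470.05 -283.65] 22.7
0.2 [ 469.61 -283.94] 25.0
0.3 [ 469.54 -283.24] 36.6
```

View pics/reg_top.png

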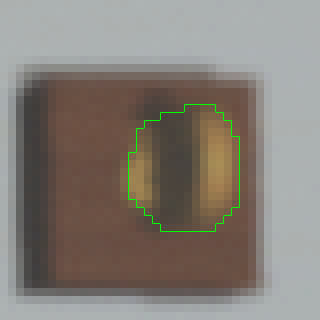

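View pics/reg_scene.png

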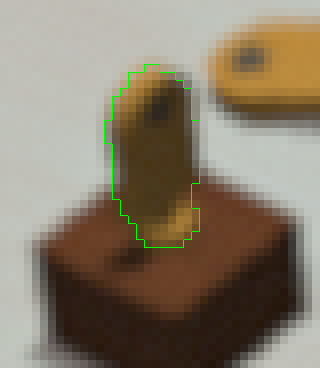

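Measured so far:
- **Key:** about (470.5, -285), yaw about 0.07, grip height 70.
- **Hole:** about (544.3, 158.5, 106), slot about 0.19 rad in world axes.

The two cameras differ by about 4 mm in y, so I use the mean. Now moving over to the key.

>>> play_rows(rows=[{"grip": 1,"dx": 0,"dy": -0.043,"dz": -0.036,"yaw": 0},{"grip": 1,"dx": 0,"dy": -0.043,"dz": -0.036,"yaw": 0},{"grip": 1,"dx": 0,"dy": -0.043,"dz": -0.036,"yaw": 0},{"grip": 1,"dx": 0,"dy": -0.043,"dz": -0.036,"yaw": 0},{"grip": 1,"dx": 0,"dy": -0.043,"dz": -0.036,"yaw": 0}], grip_force=60)

```text
time_s: 1.72
tcp_pos: [298.5, 335.7, 253.6]
ee_rot: [-0.441, 0.552, 0.441, 0.553]
wrist_force: [0.7, 0.1, -1.4]
grip_width: 1.001
```

>>> play_rows(rows=[{"grip": 1,"dx": 0,"dy": -0.043,"dz": -0.036,"yaw": 0},{"grip": 1,"dx": 0,"dy": -0.043,"dz": -0.036,"yaw": 0},{"grip": 1,"dx": 0,"dy": -0.043,"dz": -0.036,"yaw": 0},{"grip": 1,"dx": 0,"dy": 0.0,"dz": -0.055,"yaw": 0},{"grip": 1,"dx": 0,"dy": 0,"dz": -0.055,"yaw": 0}])

```text
time_s: 2.35
tcp_pos: [374.8, 94.2, 253.3]
ee_rot: [-0.441, 0.553, 0.441, 0.553]
wrist_force: [0.2, -0.2, 0.3]
grip_width: 1.001
```

>>> play_rows(rows=[{"grip": 1,"dx": 0,"dy": -0.025,"dz": -0.05,"yaw": 0},{"grip": 1,"dx": 0,"dy": -0.025,"dz": -0.05,"yaw": 0},{"grip": 1,"dx": 0,"dy": -0.025,"dz": -0.05,"yaw": 0},{"grip": 1,"dx": 0,"dy": -0.025,"dz": -0.05,"yaw": 0},{"grip": 1,"dx": 0,"dy": -0.025,"dz": -0.05,"yaw": 0}])

```text
time_s: 2.98
tcp_pos: [441.2, -177.6, 253.5]
ee_rot: [-0.441, 0.553, 0.44, 0.553]
wrist_force: [1.7, 0.7, -0.3]
grip_width: 0.997
```

>>> play_rows(rows=[{"grip": 1,"dx": 0,"dy": -0.025,"dz": -0.05,"yaw": 0},{"grip": 1,"dx": 0,"dy": -0.025,"dz": -0.05,"yaw": 0},{"grip": 0.7,"dx": 0,"dy": 0,"dz": 0,"yaw": -8.3},{"grip": 0.7,"dx": 0,"dy": 0,"dz": 0,"yaw": -8.3},{"grip": 0.7,"dx": 0,"dy": 0,"dz": 0,"yaw": 0}])

```text
time_s: 3.6
tcp_pos: [467.3, -284.5, 253.1]
ee_rot: [-0.515, 0.484, 0.516, 0.484]
wrist_force: [0.5, 0.8, 0.2]
grip_width: 0.698
```

```bash
cat > st.py <<'E'
from m import *
from station import *
import sys
def go(tx,ty,tz):
    s=state();R=Ro.from_quat(s["ee_rot"]).as_matrix();d=np.array([tx,ty,tz])-s["tcp_pos"]
    print("t",round(s["time_s"],2),"pos",s["tcp_pos"],"q",s["q"],"F",s["wrist_force"],"M",s["torque"],"grip",round(s["grip_width"],3))
    print("keyyaw(tool z-90)",round(np.arctan2(R[1,2],R[0,2])-np.pi/2,4),"tilt",R[:,0]); print("d tool",d@R)
if __name__=="__main__": go(*map(float,sys.argv[1:4]))
E
python3 st.py 470.5 -285 75
```

```text
t 3.6 pos [ 467.33 -284.5   253.14] q [-0.57  0.28  1.63  0.    1.24 -2.2 ] F [0.51 0.8  0.18] M [ 0.04 -0.02  0.01] grip 0.698
keyyaw(tool z-90) 0.0629 tilt [-0.  0. -1.]
d tool [178.14  -3.16  -0.74]
```

>>> play_rows(rows=[{"grip": 0.6,"dx": 0.04,"dy": -0.003,"dz": -0.001,"yaw": 0},{"grip": 0.6,"dx": 0.04,"dy": 0,"dz": 0,"yaw": 0},{"grip": 0.6,"dx": 0.04,"dy": 0,"dz": 0,"yaw": 0},{"grip": 0.6,"dx": 0.02,"dy": 0,"dz": 0,"yaw": 0},{"grip": 0.6,"dx": 0,"dy": 0,"dz": 0,"yaw": 0}])

```text
time_s: 4.22
tcp_pos: [469.7, -284.4, 112.0]
ee_rot: [-0.514, 0.484, 0.517, 0.484]
wrist_force: [-0.5, -0.3, 0.1]
grip_width: 0.598
```

```bash
cat > snap.py <<'E'
from h import *; from station import *; import sys
n,x,y,w,h,f,name=sys.argv[1],*map(int,sys.argv[2:7]),sys.argv[7]
im=capture(n)["frame"][y:y+h,x:x+w,::-1]; im=cv2.convertScaleAbs(im,alpha=1.7 if n=="top" else 1)
cv2.imwrite(f"pics/{name}.png",cv2.resize(im,None,fx=f,fy=f,interpolation=cv2.INTER_CUBIC))
E
python3 snap.py scene 180 120 120 120 5 s1; python3 st.py 470.5 -285 75
```

```text
t 4.28 pos [ 470.5  -284.96  113.27] q [-0.57  0.41  1.82  0.    0.92 -2.2 ] F [ 0.76 -0.61  0.5 ] M [-0.02  0.01 -0.01] grip 0.599
keyyaw(tool z-90) 0.0637 tilt [-0.  0. -1.]
d tool [38.27 -0.01 -0.06]
```

View pics/s1.png

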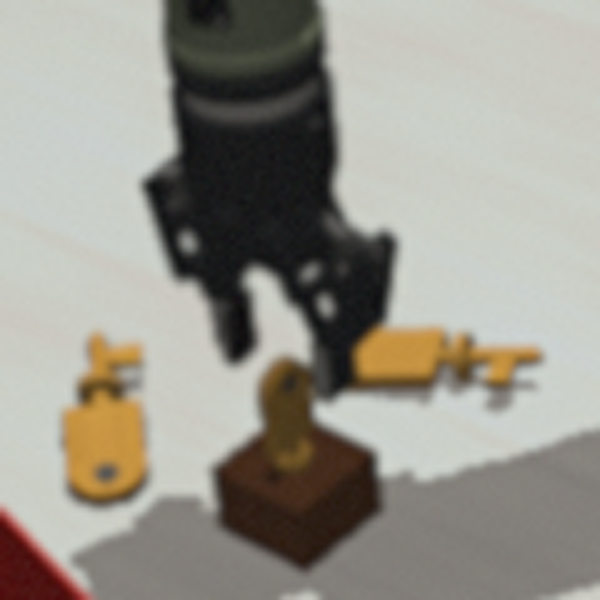

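The fingers straddle the bow at (285,370), with tips at about (235,355) and (325,390) in the crop. Descending and closing.

>>> play_rows(rows=[{"grip": 0.6,"dx": 0.02,"dy": 0,"dz": 0,"yaw": 0},{"grip": 0.6,"dx": 0.018,"dy": 0,"dz": 0,"yaw": 0},{"grip": 0.4,"dx": 0,"dy": 0,"dz": 0,"yaw": 0},{"grip": 0.2,"dx": 0,"dy": 0,"dz": 0,"yaw": 0},{"grip": 0.15,"dx": 0,"dy": 0,"dz": 0,"yaw": 0}], grip_force=30)

```text
time_s: 4.9
tcp_pos: [471.1, -285.5, 76.5]
ee_rot: [0.517, -0.483, -0.515, -0.484]
wrist_force: [-0.2, -0.4, 0.1]
grip_width: 0.143
```

```bash
python3 st.py 470.5 -285 75
```

```text
t 4.9 pos [ 471.15 -285.55   76.52] q [-0.57  0.45  1.86  0.    0.83 -2.2 ] F [-0.19 -0.36  0.08] M [-0.02  0.01 -0.01] grip 0.143
keyyaw(tool z-90) 0.0647 tilt [ 0. -0. -1.]
d tool [1.51 0.61 0.59]
```

>>> play_rows(rows=[{"grip": 0.12,"dx": 0,"dy": 0,"dz": 0,"yaw": 0},{"grip": 0.1,"dx": 0,"dy": 0,"dz": 0,"yaw": 0},{"grip": 0.08,"dx": 0,"dy": 0,"dz": 0,"yaw": 0},{"grip": 0.06,"dx": 0,"dy": 0,"dz": 0,"yaw": 0}], grip_force=20)

```text
time_s: 5.4
tcp_pos: [470.8, -285.4, 76.0]
ee_rot: [0.516, -0.483, -0.516, -0.484]
wrist_force: [-1.0, -0.6, 6.2]
grip_width: 0.1
```

```bash
python3 st.py 470.5 -285 75;python3 snap.py scene 180 120 120 120 5 s2
```

```text
t 5.4 pos [ 470.8  -285.38   75.96] q [-0.57  0.45  1.86  0.    0.83 -2.2 ] F [-1.04 -0.6   6.18] M [0.03 0.09 0.03] grip 0.1
keyyaw(tool z-90) 0.0649 tilt [ 0. -0. -1.]
d tool [0.96 0.27 0.4 ]
```

View pics/s2.png

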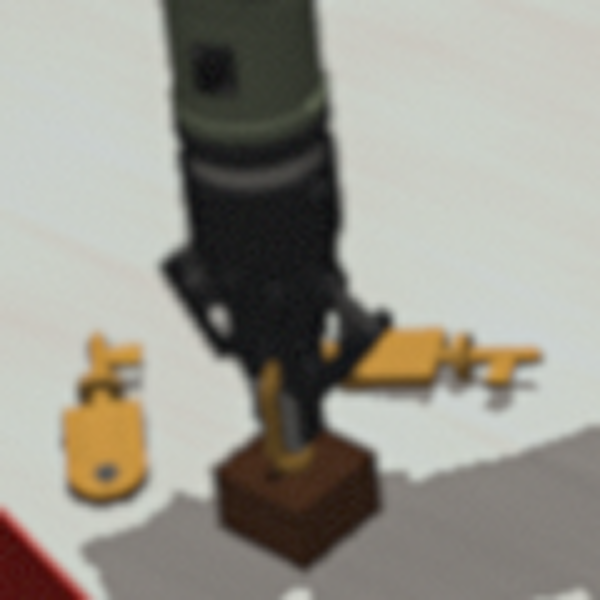

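>>> play_rows(rows=[{"grip": 0.0,"dx": 0,"dy": 0,"dz": 0,"yaw": 0},{"grip": 0.0,"dx": 0,"dy": 0,"dz": 0,"yaw": 0},{"grip": 0.0,"dx": -0.004,"dy": 0,"dz": 0,"yaw": 0},{"grip": 0,"dx": -0.006,"dy": 0,"dz": 0,"yaw": 0},{"grip": 0,"dx": 0,"dy": 0,"dz": 0,"yaw": 0}], grip_force=60)

```text
time_s: 6.08
tcp_pos: [470.6, -285.2, 85.6]
ee_rot: [0.516, -0.483, -0.516, -0.484]
wrist_force: [-0.2, 0.1, -0.9]
grip_width: 0.098
```

```bash
python3 st.py 470.5 -285 75
```

```text
t 6.08 pos [ 470.61 -285.16   85.59] q [-0.57  0.44  1.85  0.    0.85 -2.2 ] F [-0.17  0.13 -0.89] M [ 0.02  0.03 -0.05] grip 0.098
keyyaw(tool z-90) 0.065 tilt [ 0. -0. -1.]
d tool [10.59  0.11  0.16]
```

>>> play_rows(rows=[{"grip": 0.0,"dx": -0.02,"dy": 0,"dz": 0,"yaw": 0},{"grip": 0.0,"dx": -0.025,"dy": 0,"dz": 0,"yaw": 0},{"grip": 0.0,"dx": -0.025,"dy": 0,"dz": 0,"yaw": 0},{"grip": 0,"dx": -0.03,"dy": 0,"dz": 0,"yaw": 0},{"grip": 0,"dx": -0.03,"dy": 0,"dz": 0,"yaw": 0}])

```text
time_s: 6.7
tcp_pos: [470.1, -284.9, 215.9]
ee_rot: [-0.516, 0.484, 0.516, 0.484]
wrist_force: [-0.1, -0.5, -1.3]
grip_width: 0.096
```

```bash
python3 st.py 544.3 158.5 210;python3 snap.py scene 160 80 150 150 4 s3; python3 snap.py top 400 220 120 100 6 t3
```

```text
t 6.7 pos [ 470.14 -284.9   215.86] q [-0.57  0.31  1.68  0.    1.15 -2.2 ] F [-0.09 -0.47 -1.31] M [-0.05 -0.03 -0.01] grip 0.096
keyyaw(tool z-90) 0.0649 tilt [-0.  0. -1.]
d tool [   6.09 -102.77  437.65]
```

View pics/s3.png

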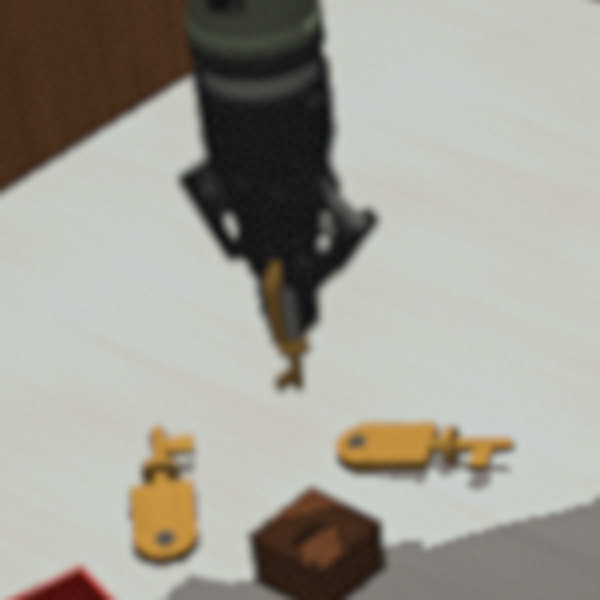

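View pics/t3.png

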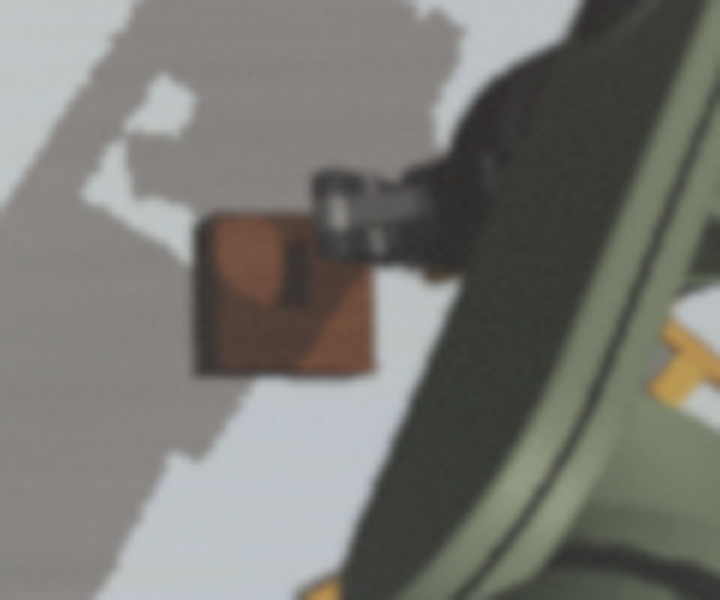

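```bash
cat > kov.py <<'E'
from ov import *
import station,sys
# overlay key at offset (ox,oy) from tcp (key axes), zg below tcp, pitch
def kl(s,ox,oz,pitch):
    R=Ro.from_quat(s["ee_rot"]).as_matrix(); yaw=np.arctan2(R[1,2],R[0,2])-np.pi/2
    L=keylines(0,0,0,0)[:4]
    b=np.array([(0,0,-30),(0,0,-60),(0,0,-50),(18,0,-50),(18,0,-40),(0,0,-40)]);L.append(b)
    Rk=Ro.from_euler('z',yaw).as_matrix()@Ro.from_euler('y',pitch).as_matrix()
    off=s["tcp_pos"]+Ro.from_euler('z',yaw).as_matrix()@np.array([ox,0,0])-[0,0,oz]
    return [l@Rk.T+off for l in L]
def show(n,o,w,h,f,ps,name,shift=(0,0,0)):
    cs[n]=station.capture(n); s=station.state(); out=[draw(n,o,w,h,f,[],"")]
    for p in ps: out.append(draw(n,o,w,h,f,[l+np.array(shift) for l in kl(s,*p)],""))
    cv2.imwrite(f"pics/{name}.png",np.hstack(out))
E
python3 - <<'E'
from kov import *
show("scene",(212,138),33,50,8,[(0,6,0),(0,6,.1)],"kv1",(0,2,0))
E
```

```text
(no output)
```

View pics/kv1.png

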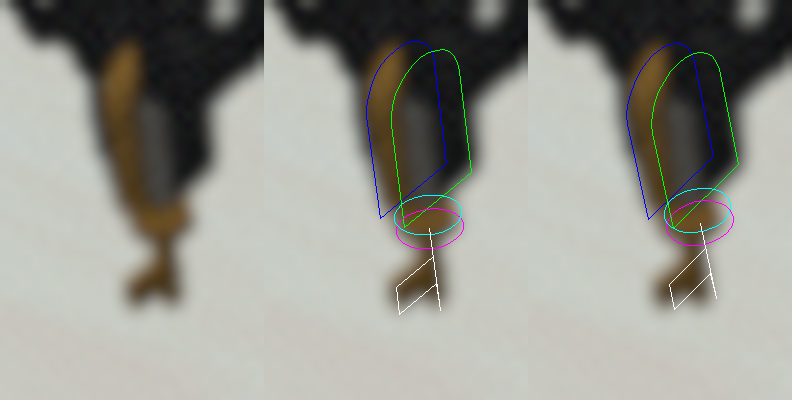

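>>> play_rows(rows=[{"grip": 0.0,"dx": 0,"dy": -0.008,"dz": 0.03,"yaw": 0},{"grip": 0.0,"dx": 0,"dy": -0.012,"dz": 0.05,"yaw": 0},{"grip": 0.0,"dx": 0,"dy": -0.012,"dz": 0.05,"yaw": 0},{"grip": 0.0,"dx": 0,"dy": -0.012,"dz": 0.05,"yaw": 0},{"grip": 0.0,"dx": 0,"dy": -0.012,"dz": 0.05,"yaw": 0}])

```text
time_s: 7.48
tcp_pos: [510.6, -50.3, 213.5]
ee_rot: [-0.515, 0.484, 0.517, 0.483]
wrist_force: [1.1, -0.2, -1.3]
grip_width: 0.094
```

>>> play_rows(rows=[{"grip": 0.0,"dx": 0,"dy": -0.012,"dz": 0.05,"yaw": 0},{"grip": 0.0,"dx": 0,"dy": -0.012,"dz": 0.05,"yaw": 0},{"grip": 0.0,"dx": 0,"dy": -0.01,"dz": 0.045,"yaw": 0},{"grip": 0.0,"dx": 0,"dy": -0.008,"dz": 0.04,"yaw": 0},{"grip": 0.0,"dx": 0,"dy": 0,"dz": 0.0,"yaw": -7.2}])

```text
time_s: 8.1
tcp_pos: [540.6, 138.0, 213.1]
ee_rot: [-0.546, 0.449, 0.548, 0.447]
wrist_force: [-0.6, -0.7, -1.0]
grip_width: 0.096
```

```bash
python3 st.py 544.3 158.5 210
```

```text
t 8.1 pos [540.62 137.97 213.1 ] q [ 0.23  0.32  1.67  0.    1.16 -1.54] F [-0.61 -0.66 -1.01] M [-0.01  0.    0.01] grip 0.096
keyyaw(tool z-90) 0.1978 tilt [-0.  0. -1.]
d tool [ 3.09 -7.65 19.41]
```

>>> play_rows(rows=[{"grip": 0.0,"dx": 0,"dy": -0.0077,"dz": 0.0194,"yaw": 0},{"grip": 0.0,"dx": 0.01,"dy": 0,"dz": 0,"yaw": 0},{"grip": 0.0,"dx": 0.01,"dy": 0,"dz": 0,"yaw": 0},{"grip": 0.0,"dx": 0,"dy": 0,"dz": 0,"yaw": 0}])

```text
time_s: 8.6
tcp_pos: [544.3, 155.1, 193.7]
ee_rot: [-0.544, 0.451, 0.546, 0.449]
wrist_force: [-0.7, -0.1, -1.4]
grip_width: 0.094
```

```bash
python3 st.py 544.3 158.5 180
python3 - <<'E'
from kov import *
show("scene",(340,225),65,80,6,[(0,6,0)],"kv2",(0,1.9,0))
show("top",(215,195),65,65,6,[(0,6,0)],"kt2",(0,-1.9,0))
E
```

```text
t 8.6 pos [544.27 155.11 193.71] q [ 0.26  0.35  1.68 -0.    1.12 -1.5 ] F [-0.74 -0.1  -1.41] M [-0.07 -0.02  0.04] grip 0.094
keyyaw(tool z-90) 0.1895 tilt [-0. -0. -1.]
d tool [13.71 -0.71  3.32]
```

View pics/kv2.png

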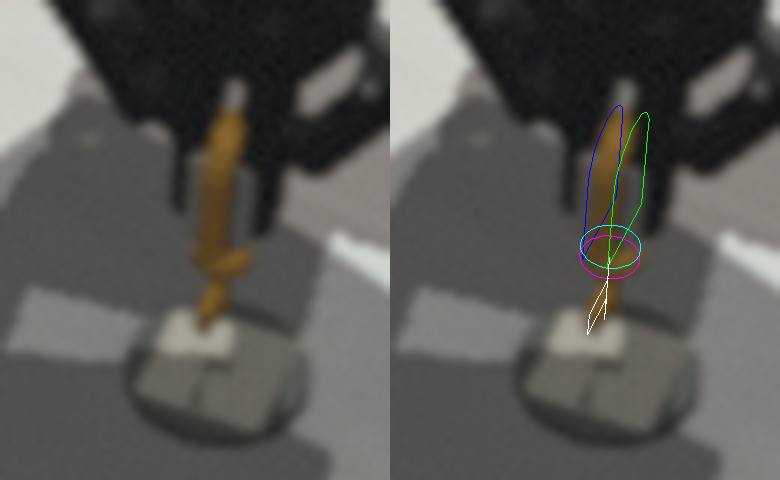

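View pics/kt2.png

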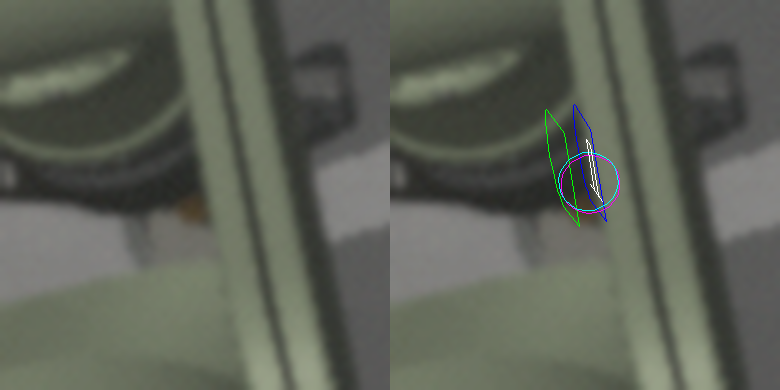

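>>> play_rows(rows=[{"grip": 0.0,"dx": 0,"dy": -0.0007,"dz": 0.0034,"yaw": 0},{"grip": 0.0,"dx": 0.005,"dy": 0,"dz": 0,"yaw": 0},{"grip": 0.0,"dx": 0.005,"dy": 0,"dz": 0,"yaw": 0},{"grip": 0.0,"dx": 0.003,"dy": 0,"dz": 0,"yaw": 0},{"grip": 0.0,"dx": 0,"dy": 0,"dz": 0,"yaw": 0}])

```text
time_s: 9.32
tcp_pos: [545.0, 159.3, 181.9]
ee_rot: [-0.545, 0.45, 0.545, 0.45]
wrist_force: [0.2, 0.2, -0.1]
grip_width: 0.094
```

```bash
python3 st.py 544.3 158.6 175
python3 - <<'E'
from kov import *
show("scene",(340,235),65,70,6,[(0,6,0)],"kv3",(0,1.7,0))
E
```

```text
t 9.32 pos [545.04 159.27 181.9 ] q [ 0.26  0.36  1.69  0.    1.09 -1.5 ] F [ 0.2   0.19 -0.09] M [ 0.02 -0.02 -0.02] grip 0.094
keyyaw(tool z-90) 0.1906 tilt [-0. -0. -1.]
d tool [ 6.9   0.85 -0.52]
```

View pics/kv3.png

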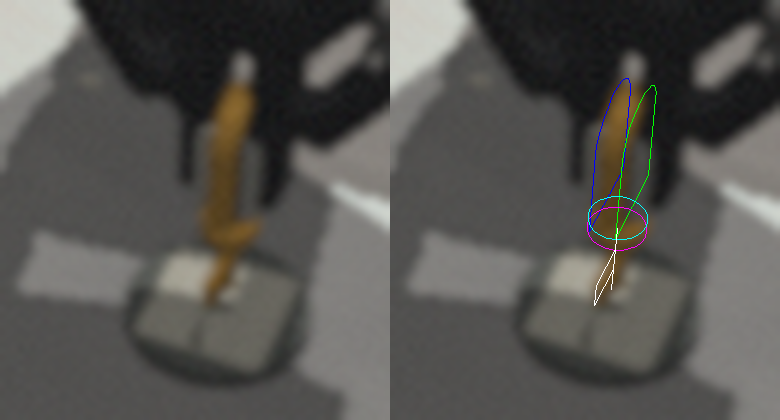

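>>> play_rows(rows=[{"grip": 0.0,"dx": 0.002,"dy": 0.0005,"dz": -0.0003,"yaw": 0},{"grip": 0.0,"dx": 0.002,"dy": 0,"dz": 0,"yaw": 0},{"grip": 0.0,"dx": 0.002,"dy": 0,"dz": 0,"yaw": 0},{"grip": 0.0,"dx": 0.001,"dy": 0,"dz": 0,"yaw": 0},{"grip": 0.0,"dx": 0.0,"dy": 0,"dz": 0,"yaw": 0}])

```text
time_s: 10.0
tcp_pos: [544.8, 158.9, 175.2]
ee_rot: [-0.545, 0.45, 0.545, 0.45]
wrist_force: [-0.2, 0.8, -1.5]
grip_width: 0.095
```

>>> play_rows(rows=[{"grip": 0.0,"dx": 0.001,"dy": 0,"dz": 0,"yaw": 0},{"grip": 0.0,"dx": 0.001,"dy": 0,"dz": 0,"yaw": 0},{"grip": 0.0,"dx": 0.0,"dy": 0,"dz": 0,"yaw": 0}])

```text
time_s: 10.38
tcp_pos: [544.7, 158.9, 173.2]
ee_rot: [-0.545, 0.45, 0.545, 0.45]
wrist_force: [0.3, 0.0, -1.2]
grip_width: 0.097
```

```bash
python3 st.py 544.3 158.6 175
```

```text
t 10.38 pos [544.74 158.93 173.21] q [ 0.26  0.37  1.7   0.    1.07 -1.5 ] F [ 0.33  0.01 -1.18] M [ 0.03  0.01 -0.01] grip 0.097
keyyaw(tool z-90) 0.1906 tilt [-0.  0. -1.]
d tool [-1.79  0.5  -0.24]
```

>>> play_rows(rows=[{"grip": 0.0,"dx": 0.001,"dy": 0,"dz": 0,"yaw": 0},{"grip": 0.0,"dx": 0.001,"dy": 0,"dz": 0,"yaw": 0},{"grip": 0.0,"dx": 0.0,"dy": 0,"dz": 0,"yaw": 0}])

```text
time_s: 10.75
tcp_pos: [544.7, 158.9, 171.2]
ee_rot: [-0.545, 0.45, 0.545, 0.45]
wrist_force: [-0.3, -1.1, -1.5]
grip_width: 0.098
```

>>> play_rows(rows=[{"grip": 0.0,"dx": 0.001,"dy": 0,"dz": 0,"yaw": 0},{"grip": 0.0,"dx": 0.001,"dy": 0,"dz": 0,"yaw": 0},{"grip": 0.0,"dx": 0.0,"dy": 0,"dz": 0,"yaw": 0}])

```text
time_s: 11.12
tcp_pos: [544.7, 158.9, 169.2]
ee_rot: [-0.545, 0.45, 0.545, 0.45]
wrist_force: [-0.4, -1.1, -0.6]
grip_width: 0.092
```

```bash
python3 st.py 544.3 158.6 175
```

```text
t 11.12 pos [544.74 158.95 169.21] q [ 0.26  0.37  1.71  0.    1.06 -1.5 ] F [-0.44 -1.09 -0.62] M [ 0.02 -0.03 -0.01] grip 0.092
keyyaw(tool z-90) 0.1906 tilt [-0.  0. -1.]
d tool [-5.79  0.5  -0.26]
```

>>> play_rows(rows=[{"grip": 0.0,"dx": 0.001,"dy": 0,"dz": 0,"yaw": 0},{"grip": 0.0,"dx": 0.001,"dy": 0,"dz": 0,"yaw": 0},{"grip": 0.0,"dx": 0.0,"dy": 0,"dz": 0,"yaw": 0}])

```text
time_s: 11.5
tcp_pos: [544.9, 158.7, 167.2]
ee_rot: [0.545, -0.45, -0.545, -0.45]
wrist_force: [1.2, -0.7, -0.2]
grip_width: 0.097
```

>>> play_rows(rows=[{"grip": 0.0,"dx": 0.001,"dy": 0,"dz": 0,"yaw": 0},{"grip": 0.0,"dx": 0.0,"dy": 0,"dz": 0,"yaw": 0}])

```text
time_s: 11.75
tcp_pos: [544.9, 158.7, 166.3]
ee_rot: [0.545, -0.45, -0.545, -0.45]
wrist_force: [1.2, -2.5, 0.0]
grip_width: 0.097
```

```bash
python3 st.py 544.3 158.6 175
python3 - <<'E'
from kov import *
show("scene",(340,235),65,70,6,[(0,6,0)],"kv4",(0,1.7,0))
E
```

```text
t 11.75 pos [544.88 158.71 166.28] q [ 0.26  0.38  1.71 -0.    1.05 -1.5 ] F [ 1.18 -2.51  0.01] M [-0.37 -0.1  -0.02] grip 0.097
keyyaw(tool z-90) 0.1907 tilt [ 0. -0. -1.]
d tool [-8.72  0.59  0.  ]
```

View pics/kv4.png

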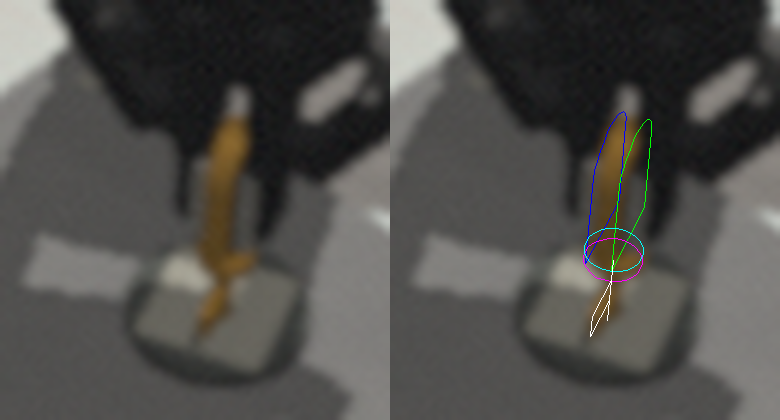

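>>> play_rows(rows=[{"grip": 0.0,"dx": 0,"dy": -0.0002,"dz": -0.0007,"yaw": 0},{"grip": 0.0,"dx": 0.0,"dy": 0,"dz": 0,"yaw": 0},{"grip": 0.0,"dx": 0.0,"dy": 0,"dz": 0,"yaw": 0}])

```text
time_s: 12.18
tcp_pos: [545.0, 158.5, 166.2]
ee_rot: [-0.545, 0.45, 0.545, 0.45]
wrist_force: [0.3, 0.0, -0.7]
grip_width: 0.1
```

```bash
python3 st.py 544.3 158.6 175
```

```text
t 12.18 pos [545.03 158.45 166.24] q [ 0.26  0.38  1.71  0.    1.05 -1.5 ] F [ 0.28  0.   -0.69] M [-0.1   0.01 -0.01] grip 0.1
keyyaw(tool z-90) 0.1905 tilt [-0.  0. -1.]
d tool [-8.76  0.69  0.29]
```

>>> play_rows(rows=[{"grip": 0.0,"dx": 0.001,"dy": 0,"dz": 0,"yaw": 0},{"grip": 0.0,"dx": 0.001,"dy": 0,"dz": 0,"yaw": 0},{"grip": 0.0,"dx": 0.0,"dy": 0,"dz": 0,"yaw": 0}])

```text
time_s: 12.55
tcp_pos: [545.0, 158.4, 164.1]
ee_rot: [-0.545, 0.45, 0.545, 0.45]
wrist_force: [0.7, -0.5, -1.1]
grip_width: 0.092
```

```bash
python3 st.py 544.3 158.6 175
```

```text
t 12.55 pos [545.05 158.37 164.14] q [ 0.26  0.38  1.71  0.    1.05 -1.5 ] F [ 0.66 -0.48 -1.12] M [-0.06  0.03  0.01] grip 0.092
keyyaw(tool z-90) 0.1906 tilt [-0.  0. -1.]
d tool [-10.86   0.69   0.37]
```

>>> play_rows(rows=[{"grip": 0.0,"dx": 0.001,"dy": 0,"dz": -0.0002,"yaw": 0},{"grip": 0.0,"dx": 0.001,"dy": 0,"dz": 0,"yaw": 0},{"grip": 0.0,"dx": 0.0,"dy": 0,"dz": 0,"yaw": 0}])

```text
time_s: 12.92
tcp_pos: [545.1, 158.1, 162.2]
ee_rot: [-0.545, 0.45, 0.545, 0.45]
wrist_force: [0.0, 0.3, -1.0]
grip_width: 0.097
```

>>> play_rows(rows=[{"grip": 0.0,"dx": 0.001,"dy": 0,"dz": 0,"yaw": 0},{"grip": 0.0,"dx": 0.0,"dy": 0,"dz": 0,"yaw": 0}])

```text
time_s: 13.18
tcp_pos: [545.1, 158.1, 161.2]
ee_rot: [-0.545, 0.45, 0.545, 0.45]
wrist_force: [0.4, -0.1, -1.3]
grip_width: 0.095
```

```bash
python3 st.py 544.3 158.6 175
```

```text
t 13.18 pos [545.11 158.11 161.23] q [ 0.26  0.38  1.72  0.    1.04 -1.5 ] F [ 0.41 -0.12 -1.35] M [ 0.02 -0.01  0.06] grip 0.095
keyyaw(tool z-90) 0.1906 tilt [-0.  0. -1.]
d tool [-13.77   0.71   0.63]
```

Free so far. Continuing in 1 mm steps.

>>> play_rows(rows=[{"grip": 0.0,"dx": 0.001,"dy": 0,"dz": 0,"yaw": 0},{"grip": 0.0,"dx": 0.0,"dy": 0,"dz": 0,"yaw": 0}])

```text
time_s: 13.42
tcp_pos: [545.1, 158.1, 160.2]
ee_rot: [-0.545, 0.45, 0.545, 0.45]
wrist_force: [0.4, -0.1, -0.8]
grip_width: 0.099
```

>>> play_rows(rows=[{"grip": 0.0,"dx": 0.001,"dy": 0,"dz": 0,"yaw": 0},{"grip": 0.0,"dx": 0.0,"dy": 0,"dz": 0,"yaw": 0}])

```text
time_s: 13.68
tcp_pos: [545.1, 158.1, 159.2]
ee_rot: [-0.545, 0.45, 0.545, 0.45]
wrist_force: [0.3, 0.3, -1.6]
grip_width: 0.094
```

```bash
python3 st.py 544.3 158.6 175
```

```text
t 13.68 pos [545.1  158.08 159.22] q [ 0.26  0.38  1.72  0.    1.04 -1.5 ] F [ 0.32  0.33 -1.61] M [ 0.04 -0.02  0.02] grip 0.094
keyyaw(tool z-90) 0.1906 tilt [-0.  0. -1.]
d tool [-15.78   0.69   0.67]
```

>>> play_rows(rows=[{"grip": 0.0,"dx": 0.001,"dy": 0,"dz": 0,"yaw": 0},{"grip": 0.0,"dx": 0.001,"dy": 0,"dz": 0,"yaw": 0},{"grip": 0.0,"dx": 0.0,"dy": 0,"dz": 0,"yaw": 0}])

```text
time_s: 14.05
tcp_pos: [545.1, 158.1, 157.2]
ee_rot: [-0.545, 0.45, 0.545, 0.45]
wrist_force: [0.4, 0.2, -1.1]
grip_width: 0.096
```

>>> play_rows(rows=[{"grip": 0.0,"dx": 0.001,"dy": 0,"dz": 0,"yaw": 0},{"grip": 0.0,"dx": 0.001,"dy": 0,"dz": 0,"yaw": 0},{"grip": 0.0,"dx": 0.0,"dy": 0,"dz": 0,"yaw": 0}])

```text
time_s: 14.42
tcp_pos: [545.1, 158.1, 155.2]
ee_rot: [-0.545, 0.45, 0.545, 0.45]
wrist_force: [0.6, 0.0, -1.5]
grip_width: 0.094
```

```bash
python3 st.py 544.3 158.6 175
python3 - <<'E'
from kov import *
show("scene",(340,235),65,70,6,[(0,6,0)],"kv5",(0,1.7,0))
E
```

```text
t 14.43 pos [545.1  158.08 155.2 ] q [ 0.26  0.39  1.73  0.    1.03 -1.5 ] F [ 0.65  0.04 -1.54] M [-0.04  0.02 -0.02] grip 0.094
keyyaw(tool z-90) 0.1906 tilt [-0.  0. -1.]
d tool [-19.8    0.7    0.66]
```

View pics/kv5.png

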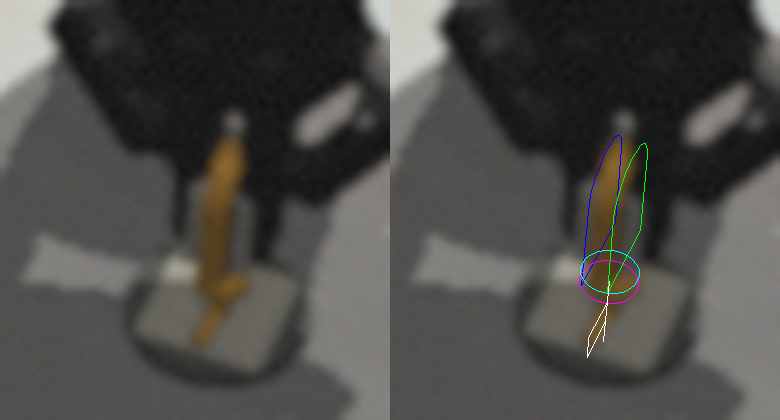

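The bit is going into the slot (shank at (215,300), bit end at (200,340) in the crop), with almost no force. Continuing.

>>> play_rows(rows=[{"grip": 0.0,"dx": 0.001,"dy": 0,"dz": 0,"yaw": 0},{"grip": 0.0,"dx": 0.001,"dy": 0,"dz": 0,"yaw": 0},{"grip": 0.0,"dx": 0.001,"dy": 0,"dz": 0,"yaw": 0},{"grip": 0.0,"dx": 0.0,"dy": 0,"dz": 0,"yaw": 0}])

```text
time_s: 14.98
tcp_pos: [545.1, 158.1, 152.2]
ee_rot: [-0.545, 0.45, 0.545, 0.45]
wrist_force: [-0.3, 0.4, -1.6]
grip_width: 0.094
```

>>> play_rows(rows=[{"grip": 0.0,"dx": 0.001,"dy": 0,"dz": 0,"yaw": 0},{"grip": 0.0,"dx": 0.001,"dy": 0,"dz": 0,"yaw": 0},{"grip": 0.0,"dx": 0.001,"dy": 0,"dz": 0,"yaw": 0},{"grip": 0.0,"dx": 0.0,"dy": 0,"dz": 0,"yaw": 0}])

```text
time_s: 15.48
tcp_pos: [545.1, 158.1, 149.2]
ee_rot: [-0.545, 0.45, 0.545, 0.45]
wrist_force: [0.6, -0.0, -1.1]
grip_width: 0.095
```

```bash
python3 st.py 544.3 158.6 175
```

```text
t 15.47 pos [545.12 158.09 149.2 ] q [ 0.26  0.39  1.73  0.    1.01 -1.5 ] F [ 0.65 -0.03 -1.07] M [-0.02 -0.02 -0.01] grip 0.095
keyyaw(tool z-90) 0.1906 tilt [-0.  0. -1.]
d tool [-25.8    0.71   0.66]
```

>>> play_rows(rows=[{"grip": 0.0,"dx": 0.001,"dy": 0,"dz": 0,"yaw": 0},{"grip": 0.0,"dx": 0.001,"dy": 0,"dz": 0,"yaw": 0},{"grip": 0.0,"dx": 0.001,"dy": 0,"dz": 0,"yaw": 0},{"grip": 0.0,"dx": 0.0,"dy": 0,"dz": 0,"yaw": 0}])

```text
time_s: 15.98
tcp_pos: [545.1, 158.1, 146.2]
ee_rot: [-0.545, 0.45, 0.545, 0.45]
wrist_force: [0.5, 0.5, -1.1]
grip_width: 0.093
```

>>> play_rows(rows=[{"grip": 0.0,"dx": 0.001,"dy": 0,"dz": 0,"yaw": 0},{"grip": 0.0,"dx": 0.001,"dy": 0,"dz": 0,"yaw": 0},{"grip": 0.0,"dx": 0.0,"dy": 0,"dz": 0,"yaw": 0}])

```text
time_s: 16.35
tcp_pos: [545.1, 158.1, 144.2]
ee_rot: [-0.545, 0.45, 0.545, 0.45]
wrist_force: [0.2, -0.6, -0.9]
grip_width: 0.095
```

>>> play_rows(rows=[{"grip": 0.0,"dx": 0.001,"dy": 0,"dz": 0,"yaw": 0},{"grip": 0.0,"dx": 0.0,"dy": 0,"dz": 0,"yaw": 0}])

```text
time_s: 16.6
tcp_pos: [545.1, 158.1, 143.2]
ee_rot: [-0.545, 0.45, 0.545, 0.45]
wrist_force: [0.0, 0.2, -1.3]
grip_width: 0.095
```

>>> play_rows(rows=[{"grip": 0.0,"dx": 0.0007,"dy": 0,"dz": 0,"yaw": 0},{"grip": 0.0,"dx": 0.0,"dy": 0,"dz": 0,"yaw": 0}])

```text
time_s: 16.85
tcp_pos: [545.1, 158.1, 142.6]
ee_rot: [-0.545, 0.45, 0.545, 0.45]
wrist_force: [0.4, -0.1, 0.1]
grip_width: 0.096
```

>>> play_rows(rows=[{"grip": 0.0,"dx": 0.0007,"dy": 0,"dz": 0,"yaw": 0},{"grip": 0.0,"dx": 0.0,"dy": 0,"dz": 0,"yaw": 0}])

```text
time_s: 17.1
tcp_pos: [545.2, 158.1, 142.1]
ee_rot: [0.545, -0.45, -0.545, -0.45]
wrist_force: [-0.3, -0.0, -0.3]
grip_width: 0.097
```

>>> play_rows(rows=[{"grip": 0.0,"dx": 0.0007,"dy": 0,"dz": 0,"yaw": 0},{"grip": 0.0,"dx": 0.0,"dy": 0,"dz": 0,"yaw": 0}])

```text
time_s: 17.35
tcp_pos: [545.2, 158.1, 142.0]
ee_rot: [0.545, -0.45, -0.545, -0.45]
wrist_force: [-1.4, -1.0, 5.3]
grip_width: 0.094
```

>>> play_rows(rows=[{"grip": 0.0,"dx": 0.0007,"dy": 0,"dz": 0,"yaw": 0},{"grip": 0.0,"dx": 0.0,"dy": 0,"dz": 0,"yaw": 0}])

```text
time_s: 17.6
tcp_pos: [545.3, 158.1, 142.0]
ee_rot: [0.546, -0.45, -0.545, -0.45]
wrist_force: [-2.2, -0.4, 10.0]
grip_width: 0.095
```

```bash
python3 st.py 544.3 158.6 175
python3 - <<'E'
from kov import *
show("scene",(340,235),65,70,6,[(0,6,0)],"kv6",(0,1.7,0))
E
```

```text
t 17.6 pos [545.27 158.13 142.01] q [ 0.26  0.4   1.74  0.    1.   -1.5 ] F [-2.24 -0.35 10.02] M [-0.17  0.55  0.  ] grip 0.095
keyyaw(tool z-90) 0.1906 tilt [ 0.  0. -1.]
d tool [-32.99   0.83   0.66]
```

View pics/kv6.png

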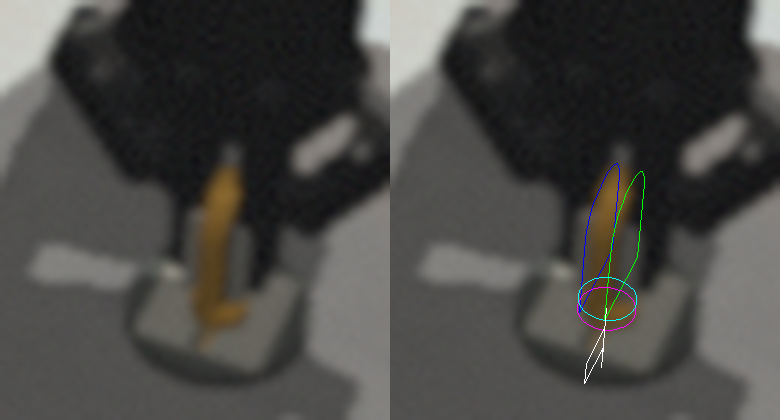

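Landed: z stopped at 142.0 (142 expected with the collar on the plate) with 10 N. Easing off a little, then turning clockwise.

>>> play_rows(rows=[{"grip": 0.0,"dx": -0.0008,"dy": 0,"dz": 0,"yaw": 0},{"grip": 0.0,"dx": 0.0,"dy": 0,"dz": 0,"yaw": 0},{"grip": 0.0,"dx": 0.0,"dy": 0,"dz": 0,"yaw": 3},{"grip": 0.0,"dx": 0.0,"dy": 0,"dz": 0,"yaw": 3},{"grip": 0.0,"dx": 0.0,"dy": 0,"dz": 0,"yaw": 0}])

```text
time_s: 18.27
tcp_pos: [545.7, 158.3, 142.0]
ee_rot: [0.521, -0.478, -0.521, -0.479]
wrist_force: [-0.9, -1.2, 5.5]
grip_width: 0.095
```

```bash
python3 st.py 545.2 158.1 142
```

```text
t 18.27 pos [545.67 158.28 142.01] q [ 0.26  0.4   1.74  0.    1.   -1.39] F [-0.94 -1.16  5.5 ] M [-0.06  0.19 -0.  ] grip 0.095
keyyaw(tool z-90) 0.0856 tilt [ 0.  0. -1.]
d tool [ 0.01  0.48 -0.14]
```

>>> play_rows(rows=[{"grip": 0.0,"dx": 0,"dy": 0,"dz": 0,"yaw": 3},{"grip": 0.0,"dx": 0.0,"dy": 0,"dz": 0,"yaw": 3},{"grip": 0.0,"dx": 0.0,"dy": 0,"dz": 0,"yaw": 3},{"grip": 0.0,"dx": 0.0,"dy": 0,"dz": 0,"yaw": 3},{"grip": 0.0,"dx": 0.0,"dy": 0,"dz": 0,"yaw": 0}])

```text
time_s: 18.9
tcp_pos: [545.9, 158.9, 142.0]
ee_rot: [-0.468, 0.529, 0.468, 0.531]
wrist_force: [-0.5, 1.9, 5.5]
grip_width: 0.094
```

```bash
python3 st.py 545.2 158.1 142;  python3 - <<'E'
from kov import *
show("scene",(340,235),65,70,6,[(0,6,0)],"kv7",(0,1.7,0))
E
```

```text
t 18.9 pos [545.93 158.86 142.01] q [ 0.26  0.4   1.74  0.    1.   -1.19] F [-0.54  1.87  5.51] M [0.34 0.12 0.14] grip 0.094
keyyaw(tool z-90) -0.1232 tilt [ 0.  0. -1.]
d tool [ 0.01  0.63 -0.84]
```

View pics/kv7.png

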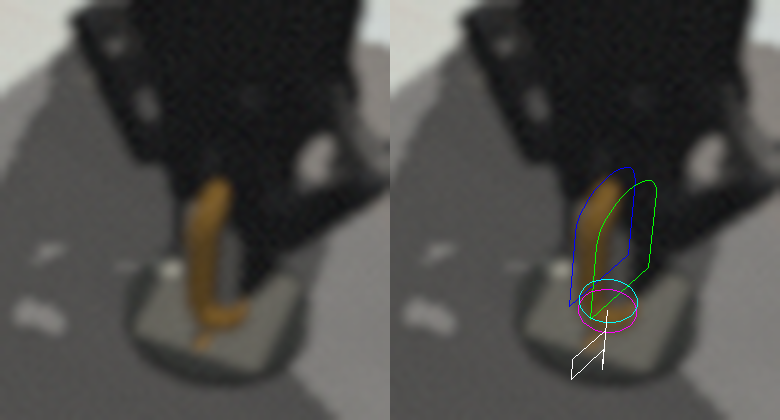

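>>> play_rows(rows=[{"grip": 0.0,"dx": 0,"dy": 0.0003,"dz": -0.0003,"yaw": 3},{"grip": 0.0,"dx": 0.0,"dy": 0,"dz": 0,"yaw": 3},{"grip": 0.0,"dx": 0.0,"dy": 0,"dz": 0,"yaw": 0}])

```text
time_s: 19.32
tcp_pos: [546.0, 158.8, 142.0]
ee_rot: [-0.44, 0.552, 0.44, 0.555]
wrist_force: [1.9, 2.6, 4.6]
grip_width: 0.092
```

```bash
python3 st.py 545.2 158.1 142
```

```text
t 19.32 pos [546.02 158.84 142.02] q [ 0.26  0.4   1.74  0.    0.99 -1.08] F [1.85 2.6  4.61] M [ 0.71 -0.25  0.07] grip 0.092
keyyaw(tool z-90) -0.2274 tilt [ 0.  0. -1.]
d tool [ 0.02  0.63 -0.91]
```

>>> play_rows(rows=[{"grip": 0.0,"dx": 0,"dy": -0.0002,"dz": 0.0004,"yaw": 3},{"grip": 0.0,"dx": 0.0,"dy": 0,"dz": 0,"yaw": 3},{"grip": 0.0,"dx": 0.0,"dy": 0,"dz": 0,"yaw": 3},{"grip": 0.0,"dx": 0.0,"dy": 0,"dz": 0,"yaw": 0}])

```text
time_s: 19.82
tcp_pos: [546.3, 158.9, 142.0]
ee_rot: [-0.395, 0.585, 0.395, 0.588]
wrist_force: [1.0, 3.4, 6.2]
grip_width: 0.092
```

```bash
python3 st.py 545.2 158.1 142; python3 snap.py top 170 130 180 170 4 td1
```

```text
t 19.82 pos [546.34 158.93 142.02] q [ 0.26  0.4   1.74  0.    1.   -0.92] F [1.01 3.42 6.18] M [ 0.57 -0.29  0.08] grip 0.092
keyyaw(tool z-90) -0.3842 tilt [ 0.  0. -1.]
d tool [ 0.02  0.75 -1.2 ]
```

View pics/td1.png

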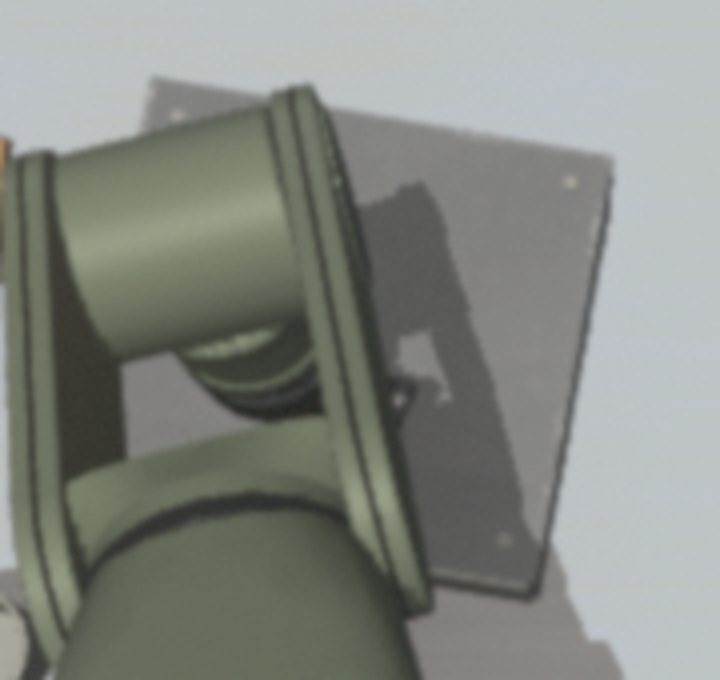

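>>> play_rows(rows=[{"grip": 0.0,"dx": 0,"dy": 0,"dz": 0.0004,"yaw": 3},{"grip": 0.0,"dx": 0.0,"dy": 0,"dz": 0,"yaw": 3},{"grip": 0.0,"dx": 0.0,"dy": 0,"dz": 0,"yaw": 3},{"grip": 0.0,"dx": 0.0,"dy": 0,"dz": 0,"yaw": 0}])

```text
time_s: 20.38
tcp_pos: [546.4, 159.0, 142.0]
ee_rot: [-0.348, 0.614, 0.348, 0.617]
wrist_force: [1.4, 0.5, 5.3]
grip_width: 0.094
```

```bash
python3 st.py 545.2 158.1 142; python3 snap.py top 170 130 180 170 4 td2
```

```text
t 20.38 pos [546.44 158.99 142.02] q [ 0.26  0.4   1.74  0.    1.   -0.77] F [1.44 0.55 5.33] M [ 0.3  -0.23 -0.02] grip 0.094
keyyaw(tool z-90) -0.5412 tilt [ 0.  0. -1.]
d tool [ 0.01  0.61 -1.4 ]
```

View pics/td2.png

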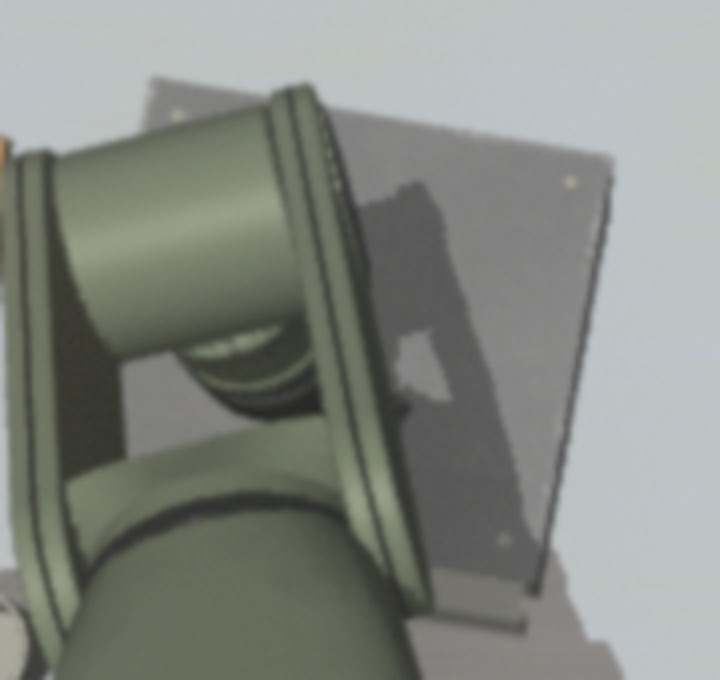

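The drawer has popped: its front is now out at (470,620) in the crop, where before it was flush. Easing the load, letting it settle, then releasing.

>>> play_rows(rows=[{"grip": 0.0,"dx": -0.0005,"dy": 0,"dz": 0,"yaw": 0},{"grip": 0.0,"dx": 0.0,"dy": 0,"dz": 0,"yaw": 0},{"grip": 0.0,"dx": 0.0,"dy": 0,"dz": 0,"yaw": 0},{"grip": 0.0,"dx": 0.0,"dy": 0,"dz": 0,"yaw": 0}], grip_force=20)

```text
time_s: 20.92
tcp_pos: [546.1, 158.8, 142.0]
ee_rot: [-0.348, 0.615, 0.348, 0.616]
wrist_force: [4.7, 2.9, 1.7]
grip_width: 0.096
```

```bash
python3 st.py 545.2 158.1 142; python3 snap.py top 170 130 180 170 4 td3
```

```text
t 20.93 pos [546.14 158.81 142.03] q [ 0.26  0.4   1.74  0.    1.   -0.77] F [4.69 2.92 1.69] M [ 0.56 -0.9   0.07] grip 0.096
keyyaw(tool z-90) -0.5422 tilt [ 0.  0. -1.]
d tool [ 0.02  0.44 -1.09]
```

View pics/td3.png

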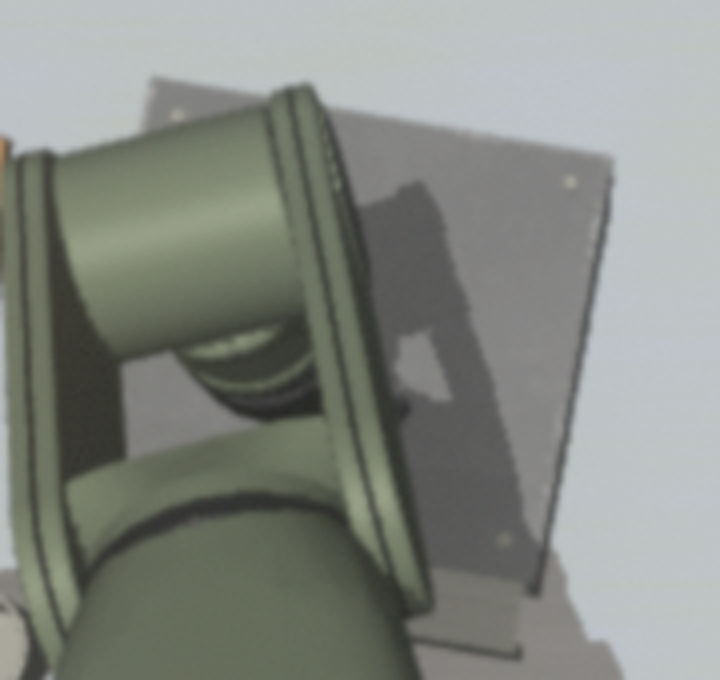

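>>> play_rows(rows=[{"grip": 0.0,"dx": 0,"dy": -0.0003,"dz": 0.0005,"yaw": 0},{"grip": 0.0,"dx": 0.0,"dy": 0,"dz": 0,"yaw": 0},{"grip": 0.13,"dx": 0.0,"dy": 0,"dz": 0,"yaw": 0},{"grip": 0.2,"dx": 0.0,"dy": 0,"dz": 0,"yaw": 0},{"grip": 0.3,"dx": 0.0,"dy": 0,"dz": 0,"yaw": 0}])

```text
time_s: 21.6
tcp_pos: [544.6, 158.3, 141.0]
ee_rot: [-0.348, 0.617, 0.348, 0.615]
wrist_force: [0.1, 0.5, -0.1]
grip_width: 0.299
```

>>> play_rows(rows=[{"grip": 0.5,"dx": 0,"dy": 0,"dz": 0,"yaw": 0},{"grip": 0.5,"dx": 0.0,"dy": 0,"dz": 0,"yaw": 0},{"grip": 0.5,"dx": 0.0,"dy": 0,"dz": 0,"yaw": 0}])

```text
time_s: 21.98
tcp_pos: [545.7, 158.8, 141.8]
ee_rot: [-0.348, 0.616, 0.348, 0.616]
wrist_force: [-0.6, -0.9, -0.1]
grip_width: 0.498
```

```bash
python3 st.py 545.2 158.1 142; python3 snap.py scene 320 200 110 110 5 sr
```

```text
t 21.98 pos [545.73 158.82 141.82] q [ 0.26  0.4   1.74  0.    1.   -0.77] F [-0.61 -0.89 -0.15] M [0.11 0.   0.02] grip 0.498
keyyaw(tool z-90) -0.5424 tilt [-0.  0. -1.]
d tool [-0.18  0.08 -0.89]
```

View pics/sr.png

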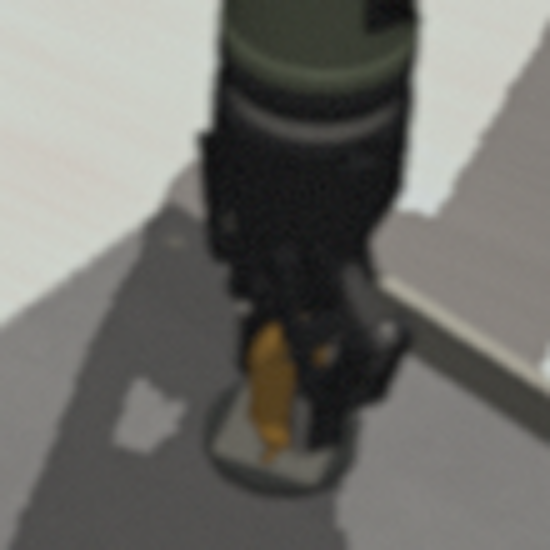

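Released: the key (270,385) stands free between the fingers. Lifting straight up and retreating.

>>> play_rows(rows=[{"grip": 0.5,"dx": -0.01,"dy": 0,"dz": 0,"yaw": 0},{"grip": 0.5,"dx": -0.025,"dy": 0,"dz": 0,"yaw": 0},{"grip": 0.5,"dx": -0.04,"dy": 0,"dz": 0,"yaw": 0},{"grip": 0.5,"dx": -0.045,"dy": 0,"dz": 0,"yaw": 0},{"grip": 0.5,"dx": -0.04,"dy": 0,"dz": 0,"yaw": 0}])

```text
time_s: 22.65
tcp_pos: [545.8, 158.8, 304.4]
ee_rot: [-0.348, 0.615, 0.348, 0.616]
wrist_force: [0.2, -0.3, 0.4]
grip_width: 0.503
```

>>> play_rows(rows=[{"grip": 0.5,"dx": 0,"dy": 0.03,"dz": -0.04,"yaw": 0},{"grip": 0.5,"dx": 0,"dy": 0.03,"dz": -0.04,"yaw": 0},{"grip": 0.5,"dx": 0,"dy": 0.03,"dz": -0.04,"yaw": 0},{"grip": 0.5,"dx": 0,"dy": 0.03,"dz": -0.04,"yaw": 0},{"grip": 0.5,"dx": 0,"dy": 0,"dz": -0.04,"yaw": 0}])

```text
time_s: 23.28
tcp_pos: [337.5, 49.2, 302.6]
ee_rot: [-0.349, 0.615, 0.348, 0.616]
wrist_force: [1.3, -1.1, -0.2]
grip_width: 0.498
```

>>> play_rows(rows=[{"grip": 0.5,"dx": 0,"dy": 0,"dz": -0.04,"yaw": 0},{"grip": 0.5,"dx": 0,"dy": 0,"dz": -0.04,"yaw": 0},{"grip": 0.5,"dx": 0,"dy": 0,"dz": 0,"yaw": 0},{"grip": 0.5,"dx": 0,"dy": 0,"dz": 0,"yaw": 0}])

```text
time_s: 23.78
tcp_pos: [298.8, -18.8, 302.4]
ee_rot: [-0.348, 0.615, 0.347, 0.616]
wrist_force: [-0.2, -0.7, 0.1]
grip_width: 0.501
```

```bash
python3 st.py 545.2 158.1 142; python3 snap.py scene 0 0 640 480 1 sf;python3 snap.py top 0 0 640 480 1 tf; python3 snap.py scene 335 230 80 80 7 sfz
```

```text
t 23.77 pos [298.84 -18.81 302.39] q [-0.1  -0.17  1.98  0.    1.33 -1.13] F [-0.21 -0.71  0.14] M [0.01 0.03 0.01] grip 0.501
keyyaw(tool z-90) -0.5429 tilt [ 0.  0. -1.]
d tool [ 160.89 -119.34  278.54]
```

View pics/sf.png

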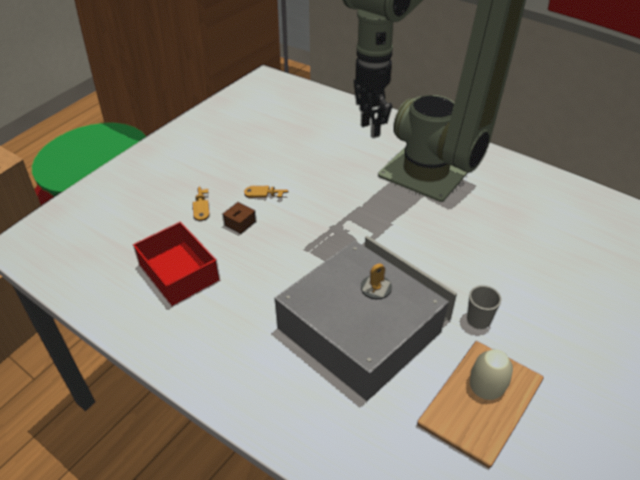

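View pics/tf.png

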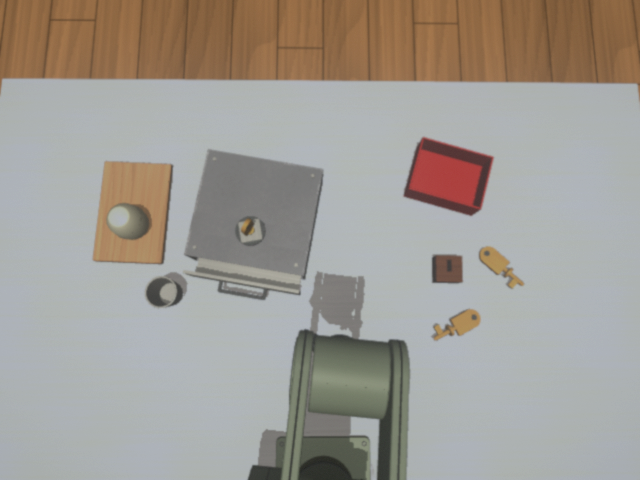

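View pics/sfz.png

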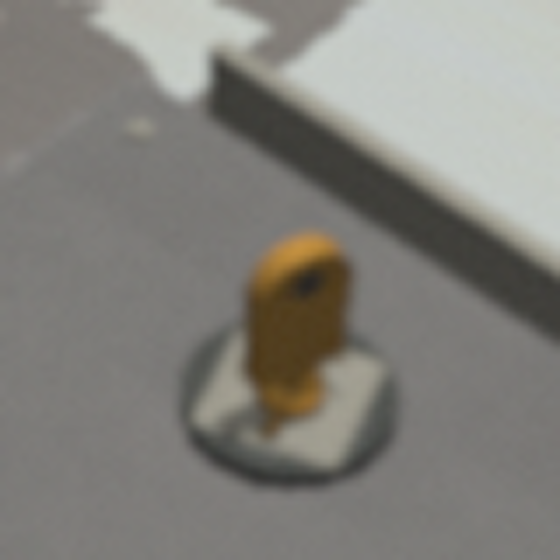

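The key stands upright in the lock at scene (377,280), turned. The drawer is out, at top (245,283). The cup, radish, basket, spare keys and stand are where they were. Handing in.

```bash
python3 -c "
from station import *
print(finish_job())"
```

```text
the job is handed in; nothing more can be done
None
```

The job is done and handed in at about 24 s; `finish_job()` reports no verdict. I took the smallest, upright key from its stand and lined it up with the slot at about 0.19 rad (world axes). I eased it down until the collar landed at about 10 N, well under the 45 N limit. Then I turned it clockwise by about 0.73 rad until the drawer popped out, let go, and backed the arm away.

**Last checks:**
- **Key:** it stands upright in the lock with the collar on the plate.
- **Drawer:** it is out, by about 35 mm as judged from the picture rather than measured.
- **Surroundings:** the cup, radish, basket, stand and two spare keys look unmoved, and the robot touches nothing.

**What disagreed:**
- The two cameras differed by about 4 mm in y, so I used the mean and felt the rest of the way in. This took one 0.7 mm correction after a side force of about 2.5 N.
- While turning, the key showed side forces of up to about 5 N. I relieved them before letting go.

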